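Zero the comparator on the master block, then gauge the spacer

ROBOT

A 6-joint arm with a two-finger parallel gripper is mounted at the origin on the work surface. World frame = base frame: x ahead of the robot, y to its left, z up, the work surface at z = 0. Lengths are in mm, angles in degrees, forces in N, time in s.
With the tool pointing down it reaches from about 375 to 825 mm from the base axis. Payload 5.5 kg.
Tool frame: the origin (TCP) lies between the finger pads; the fingertips stand 22 mm ahead of it and the grasp point (between the pads) lies 3 mm ahead of it; z points along the fingers, y is the direction in which the jaws open and shut (so a half turn about z gives the same grasp; the last joint's range is limited). The gripper opens to 85 mm and grips with 20 to 120 N. Pads are 22 mm wide; open, the fingers measure 114 mm over their backs; the gripper's body (76 mm by 85 mm) begins 54 mm behind the grasp point. The pads swing forward as they close: fully open they stand 13 mm farther back than shut.
Start: joints at [65.203, 17.962, -2.699, 69.339, 0, 90], TCP at [251.645, 544.674, 253.299] pointing down, gripper open.
Joint ranges: [-152.73, 152.73], [-39.44, 99.34], [-58.76, 71.6], [-118.89, 123.64], [-81.53, 83.1], [-180, 180]. Speed limits (degrees/s): [136.94, 136.94, 172.46, 180, 180, 180].

INTERFACE

Orientations are given as [roll, pitch, yaw] about the fixed x, y, z axes, in that order (R = Rz(yaw) Ry(pitch) Rx(roll)).
In Python, from station import status, eyes, ticket, models gives the robot as it stands.
- The arm moves only by the tool carry_out, never from a script. Its argument "steps" is one flat list of numbers, 7 for each row, row after row: the finger opening in cm, from 0 to 8.54, then the shift along the tool's x, y, z in cm, then the turn, a rotation vector about the tool's x, y, z in degrees. In form: [grip, tx, ty, tz, ax, ay, az, grip, tx, ty, tz, ax, ay, az, ...]. A call has exactly 8 rows; each row is the pose to reach, as a shift and turn from the pose commanded when the call began, along the tool's axes at that moment; what a row does not reach only later rows make up. A row lasts 1/10 s, in which the tool goes at most 50 mm and 8.59 degrees, less where a joint would pass 70% of its speed; a pose out of reach is approached as far as the arm can. A call with a gripper value outside its range is refused whole. The fingers move at their own pace and stop on an object; the grip force is fixed at half the most. Time passes only in rows, so rows that repeat a pose let the fingers close, or fill a call up. It gives the time, the measured TCP pose, the force and the opening at its end, in the units of the state.
- status.observe(): the state, without advancing time (a new reading comes with each control period).
- eyes.capture(name): name is "scene" or "top" or "wrist"; returns a dict with "frame" (400x640x3 uint8, red, green, blue), "camera_matrix" (3x3 intrinsics, pixels), "camera_from_world" (4x4, takes a point from world to camera coordinates). Camera axes: x right, y down, z forward; pixel columns grow to the right and rows downward; lengths in mm; the calibration is good to about 2 mm. The wrist camera is an equidistant fisheye: a pixel r from the principal point sees the ray r / f radians off the axis. A picture is of the moment at which its call begins. There is no depth.
- ticket.sign_off(): hands the job in, once; it reports no verdict.
Trained networks look in a picture, given as the dict that the camera call returned (one of the last four; its "shot" number tells which), for a name from the list of things; names that differ only in an ending like _2 or _b are one class to them, and where a whole thing is asked for, a point or a joint stands for the part that bears it (a point fixed in the world has none). Each returns a list of dicts, best first, with "p" (0 to 1); they miss things now and then, are a little off and sometimes report something else, mostly with a low value. They report only what shows in the picture. A call takes as long as a camera call. They do not tell look-alikes from the thing itself.
- models.silhouettes(picture, target): "region" (400x640 bool, what is visible of it) and "rect" ([left, top, right, bottom] in pixels, round what is visible of it).
The state is a dict: "clock": time; "joints": joint angles; "qd": joint speeds; "joint_torque": joint torques, N m; "tcp_pos": TCP position; "tool_rot": TCP orientation; "contact_force": force on the tool from outside, world axes, zero at the start; "wrist_torque": the same for the moment, N m; "width": finger opening in mm.
Only numpy, scipy, OpenCV 4.12 (cv2) and the standard library are available. Lean on these libraries where they do the work, as an engineer would, in place of code of your own. Each camera call takes 0.05 s, during which the arm holds its last target. There are 200 camera calls.

TASK

Zero the bench comparator on the master block that stands at its anvil: slide the gauge head up by its thumb grip, feeling the sprung plunger meet the block, until the pointer stands at the zero mark, then let go. Lift the master out and stand it upright in its wooden case, then load the spacer from the tray in its place: hold it above the low anvil, push the plunger back gently with its end, lower it onto the base plate and ease it back so that it sits centred and square against the anvil, with the head still zeroed. Never lower a block onto the plunger, ram it or press hard, and leave everything else alone.

Things in the scene. Friction and masses are not known exactly. Their poses are not given: they have to be found in the camera images.
- comparator: bench comparator, fixed: dark steel base plate 76 x 200 x 15 mm (blocks stand on its top, z 15 mm). Steel anvil 28 mm wide, only 14 mm high above the plate, its gauging face at y 0 looking to +y, at the plunger. Origin: plate underside, below the middle of that face; y = gauging axis from anvil to head, z up. A block standing right against the anvil has its origin at (0, 25, 15) mm
- head: grey gauge head 44 x 52 x 38 mm on the base plate, at the start well back from the master. Slides along the comparator's y (-y: to the anvil), 42 mm travel, about 9 N drag; stays where left, since the drag exceeds the plunger's spring, but a plunger driven to its end of travel shoves it back. Origin: under its middle, at (0, y, 15 mm) in the comparator; axes parallel to the comparator's
- head_grip (a point): where to grip the head: on the axis of its black upright thumb grip, 24 mm (x) by 20 mm (y), 32 mm tall, on the head's top. The point is 8 mm below the grip's top, 24 mm above the head's top, 77 mm above the table, and 12 mm to +y of the head's origin
- plunger: the head's sprung steel plunger. Slides along y, 12 mm of travel, relaxed 22 mm out of the head's front. Spring: 2 N as soon as it starts to move, plus 0.4 N per mm (4 N at zero, 6.8 N at the end). Axis 27 mm above the plate's top, higher than the anvil. It cannot give downwards: never lower a block onto it. Origin: the head's, when relaxed
- plunger_tip (a point): centre of the plunger's flat end disc, 10 mm in diameter, facing the anvil (-y)
- pointer (a point): tip of the pointer: small steel fin that rises from the plunger through a black slot near the +x edge of the head's top, and moves with the plunger. Relaxed it is 5 mm short (to -y) of the zero mark
- zero_mark (a point): the zero line on the head's top, midway between two short white bars beside the slot. Zeroed: the pointer is in line with them (same y), i.e. the plunger is pushed in by 5 mm. Axes parallel to the comparator's
- master: the master block: plain steel block 24 x 50 x 46 mm (x, y, z) with nothing on top, 0.42 kg. At the start it stands on the comparator's base plate in front of the anvil, a fraction of a millimetre off it, long side along the gauging axis. Origin: centre of its underside
- spacer: the spacer to be checked: steel block of the same 24 x 50 x 46 mm (x, y, z) but with a round stud on top, 12 mm in diameter and 12 mm tall; about 0.4 kg. It stands in the tray. Its 50 mm length (y) is what is gauged. Origin: centre of its underside
- case: the master's case: open wooden box 130 x 130 mm, 16 mm high, walls and floor 5 mm thick, empty. Fixed. Origin: centre of its underside
- tray: grey plastic tray 130 x 130 mm, 16 mm high, walls and floor 5 mm thick, in which the spacer and a brass fitting stand. Fixed. It and the case may have changed places. Origin: centre of its underside
- vial_a: bystander, leave alone: clear round vial with a blue cap, 28 mm across, 72 mm tall. Origin: centre of its underside
- vial_b: bystander, leave alone: amber round vial with a red cap, 28 mm across, 72 mm tall. Origin: centre of its underside
- fitting: bystander, leave alone: small round brass fitting in the tray beside the spacer, 18 mm across, 20 mm tall. Origin: centre of its underside
- wrench: bystander, leave alone: open-ended wrench lying flat, 160 mm long. Origin: underneath its middle
- screwdriver: bystander, leave alone: screwdriver lying flat, 170 mm long. Origin: underneath its middle
- jar: bystander, leave alone: lidded glass jar, 52 mm across, 48 mm tall. Origin: centre of its underside
- cup: bystander, leave alone: white ceramic bowl, 68 mm across, 50 mm tall. Origin: centre of its underside
Not all that is in view belongs to the job. Leave any blue, pink or yellow look-alike of the master alone.

How it is judged:
By the outcome, as a careful person would: the job done as asked, in the order asked, and still so for the second after the job is handed in, with the robot touching nothing.
It also fails if it takes over 72 s, if anything falls off the work surface, if the arm or the gripper's body presses on something with over 40 N, if the wrist force passes 120 N, or if a joint passes its speed limit or range.

## Working session

There is one attempt and no reset: what is moved stays moved. The work goes in short steps, Python scripts to look and compute and a tool call to move; the robot and the scene stay as the last step left them, time stands still between calls to the robot, and variables do not carry over. Pictures are saved under pics/ and viewed, about 8 in all and at most 12, crops included, and the job is handed in when it is done.

Besides the shell and the picture viewer there is one more tool, called after ">>>" as name(argument=value, ...) on one line, values as JSON. carry_out: Moves the arm, as the interface text tells. Its arguments: {"type":"object","properties":{"steps":{"type":"array","items":{"type":"number"}}},"required":["steps"]}

```bash
mkdir -p pics; ls; cat > h.py <<'E'
import numpy as np, cv2
from station import status, eyes, ticket, models
def save(p,n,crop=None,s=1):
    f=p["frame"]
    if crop: f=f[crop[1]:crop[3],crop[0]:crop[2]]
    cv2.imwrite("pics/"+n,cv2.resize(f[:,:,::-1],None,fx=s,fy=s,interpolation=cv2.INTER_CUBIC))
def ray(p,u,v,fish=False):
    K=np.array(p["camera_matrix"]);T=np.array(p["camera_from_world"])
    a=np.array([(u-K[0,2])/K[0,0],(v-K[1,2])/K[1,1]])
    if fish:
        r=np.hypot(*a); d=np.array([*(a/max(r,1e-9)*np.sin(r)),np.cos(r)])
    else: d=np.array([*a,1.])
    R=T[:3,:3]; return -R.T@T[:3,3], R.T@(d/np.linalg.norm(d))
def atz(p,u,v,z,fish=False):
    o,d=ray(p,u,v,fish); return o+d*(z-o[2])/d[2]
def tri(rs):
    A=0;b=0
    for o,d in rs:
        M=np.eye(3)-np.outer(d,d);A=A+M;b=b+M@o
    return np.linalg.solve(A,b)
def proj(p,X,fish=False):
    K=np.array(p["camera_matrix"]);T=np.array(p["camera_from_world"])
    c=T[:3,:3]@np.array(X,float)+T[:3,3]
    if fish:
        r=np.hypot(c[0],c[1]);th=np.arctan2(r,c[2]);a=c[:2]/max(r,1e-9)*th
    else: a=c[:2]/c[2]
    return K[0,0]*a[0]+K[0,2],K[1,1]*a[1]+K[1,2]
E
python3 - <<'E'
from h import *
print(status.observe())
P={n:eyes.capture(n) for n in("scene","top","wrist")}
for n,p in P.items():
    save(p,n+"0.png"); print(n,np.round(p["camera_matrix"],1).tolist(),np.round(p["camera_from_world"],3).tolist())
f=np.vstack([cv2.imread("pics/top0.png")]);
E
```

```text
pics
{'clock': 0.0, 'joints': array([ 6.52034953e+01,  1.80051405e+01, -2.75482668e+00,  6.93400545e+01,
        1.01151907e-03,  9.00009965e+01]), 'qd': array([-0.07518728, -0.11431849, -0.02457649,  0.04339935, -0.00816288,
       -0.07299254]), 'joint_torque': array([-6.36707864e-04, -5.39594436e+01,  3.39746439e+01,  1.91476650e-02,
       -2.41601128e-04,  1.02510533e-06]), 'tcp_pos': array([251.4028259 , 544.18575022, 252.42002777]), 'tool_rot': array([-1.79899978e+02, -1.00977789e-03,  1.55202497e+02]), 'contact_force': array([-0.27938514,  0.1827056 ,  0.41789914]), 'wrist_torque': array([-0.05020168,  0.02219797, -0.01403821]), 'width': 85.51834930940957}
scene [[479.6, 0.0, 319.8], [0.0, 479.6, 199.5], [0.0, 0.0, 1.0]] [[0.797, 0.604, -0.014, -513.911], [0.393, -0.535, -0.748, -122.14], [-0.459, 0.59, -0.664, 1402.246], [0.0, 0.0, 0.0, 1.0]]
top [[436.4, 0.0, 311.7], [0.0, 436.4, 200.6], [0.0, 0.0, 1.0]] [[-0.024, -1.0, -0.004, 92.458], [-0.983, 0.024, -0.183, 574.544], [0.183, -0.001, -0.983, 1154.748], [0.0, 0.0, 0.0, 1.0]]
wrist [[309.7, 0.0, 313.3], [0.0, 309.7, 201.6], [0.0, 0.0, 1.0]] [[0.419, 0.908, -0.002, -599.107], [0.874, -0.402, 0.273, -36.836], [0.247, -0.116, -0.962, 379.138], [0.0, 0.0, 0.0, 1.0]]
```

```bash
python3 -c "
import cv2,numpy as np
a=[cv2.imread('pics/%s0.png'%n) for n in('top','scene')]
"
```

```text
(no output)
```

View pics/top0.png

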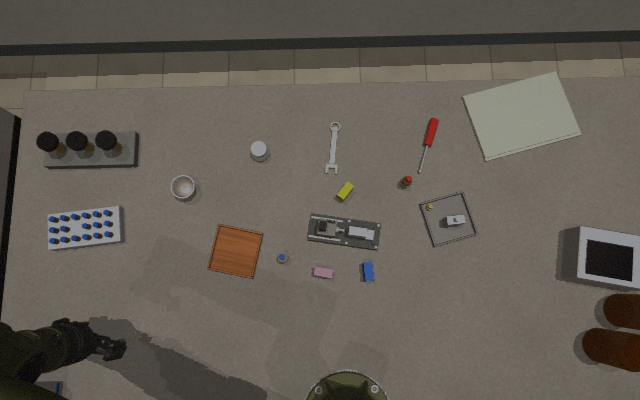

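View pics/scene0.png

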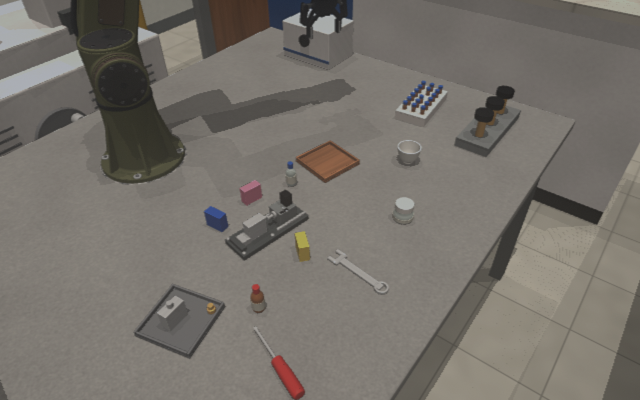

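The top view shows the comparator at about (345,232) with its head on the left. The case is at (237,251), the tray at (448,219) with the spacer at (455,220) and the fitting at (429,208). The pink, blue and yellow look-alikes stand around the comparator. The scene view agrees.

```bash
python3 - <<'E'
from h import *
P={n:eyes.capture(n) for n in("scene","top")}
for t in("comparator","head","head_grip","master","spacer","case","tray","fitting","vial_a","vial_b"):
  rs=[]
  for n,p in P.items():
    for r in models.silhouettes(p,t)[:4]:
        m=r["region"].astype(np.uint8); ys,xs=np.nonzero(m)
        if len(xs)<5: continue
        c=(xs.mean(),ys.mean()); box=cv2.minAreaRect(np.c_[xs,ys].astype(np.float32))
        print(t,n,round(r["p"],2),"c",np.round(c,1),np.round(box[1],1),round(box[2],1),"@z0/40",np.round(atz(p,*c,0),0)[:2],np.round(atz(p,*c,40),0)[:2])
a=[]
for n,b in(("top",(290,200,390,260)),("top",(415,185,485,250)),("scene",(215,180,320,260)),("scene",(130,280,230,360))):
    f=P[n]["frame"][b[1]:b[3],b[0]:b[2],::-1]; a.append(cv2.resize(f,(390,290),interpolation=cv2.INTER_CUBIC))
cv2.imwrite("pics/crops.png",np.vstack([np.hstack(a[:2]),np.hstack(a[2:])]))
E
```

```text
comparator scene 0.64 c [269.5 227. ] [36.7 80.6] 51.3 @z0/40 [487.   3.] [517. -25.]
comparator top 0.69 c [342.1 231.5] [71.  27.2] 8.1 @z0/40 [495.  -6.] [490.  -3.]
head scene 0.77 c [283.1 208.5] [24.3 30.8] 34.7 @z0/40 [471.  74.] [501.  43.]
head top 0.56 c [326.8 227.6] [26.2 17.1] 8.7 @z0/40 [507.  37.] [502.  39.]
head_grip scene 0.65 c [281.8 208.3] [26.7 34.4] 37.6 @z0/40 [467.  73.] [498.  41.]
head_grip top 0.61 c [327.7 227.9] [26.7 17.8] 8.7 @z0/40 [506.  35.] [501.  36.]
head_grip top 0.59 c [452.9 220.3] [10.  22.4] 83.7 @z0/40 [ 519. -324.] [ 514. -311.]
master scene 0.93 c [301.5 246.7] [29.6 12.9] 76.0 @z0/40 [592.  -1.] [616. -29.]
master scene 0.8 c [215.9 218.2] [25.9 18.3] 26.6 @z0/40 [358. -54.] [393. -79.]
master scene 0.63 c [254.8 226.4] [21.6 24.8] 59.7 @z0/40 [457. -17.] [488. -44.]
master scene 0.63 c [250.3 192.2] [18.8 23.7] 63.4 @z0/40 [358.  71.] [394.  40.]
master top 0.6 c [356.8 231.9] [19.2 10.3] 8.1 @z0/40 [492. -48.] [488. -44.]
master top 0.58 c [322.5 272. ] [17.8  9. ] 9.5 @z0/40 [382.  53.] [381.  54.]
master top 0.52 c [367.  271.1] [18.
[... 491 characters left out ...]
6] 12.0 @z0/40 [446. 300.] [443. 293.]
tray scene 0.56 c [180.3 321.7] [63.  76.5] 33.7 @z0/40 [ 523. -310.] [ 551. -323.]
tray top 0.75 c [447.9 218.4] [48.7 48.1] 71.6 @z0/40 [ 525. -310.] [ 519. -298.]
fitting scene 0.66 c [210.5 308.2] [10.  8.] 90.0 @z0/40 [ 548. -250.] [ 575. -266.]
fitting scene 0.18 c [282.5 208.4] [25.9 33.9] 34.7 @z0/40 [469.  74.] [499.  42.]
vial_a scene 0.62 c [257.1 299.9] [27. 13.] 90.0 @z0/40 [ 612. -177.] [ 636. -196.]
vial_a scene 0.58 c [290.2 173.5] [25. 10.] 90.0 @z0/40 [393. 196.] [427. 159.]
vial_b scene 0.62 c [257.1 299.9] [27. 13.] 90.0 @z0/40 [ 612. -177.] [ 636. -196.]
vial_b scene 0.58 c [290.2 173.5] [25. 10.] 90.0 @z0/40 [393. 196.] [427. 159.]
```

View pics/crops.png

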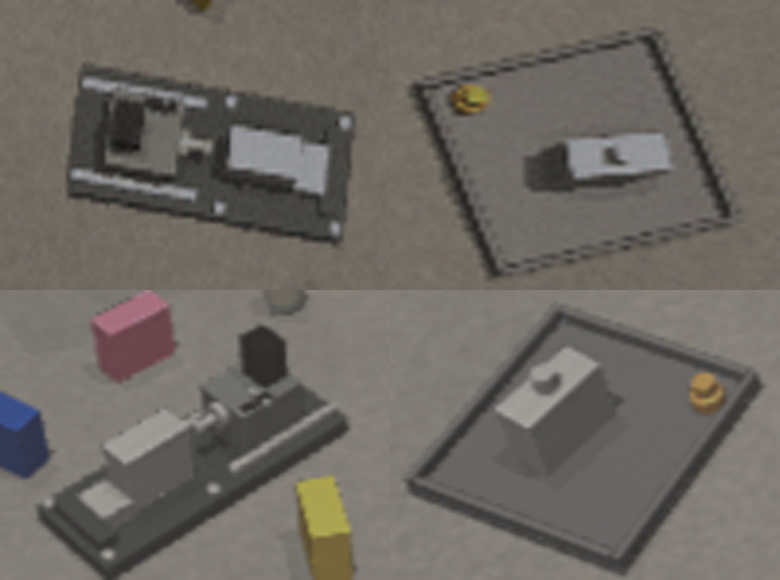

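The crops show the comparator's head at the upper left, the plunger facing the master, and the pointer slot on the far (+x) side. The spacer has its stud and stands clear of the fitting.

```bash
cat >> h.py <<'E'
import json,os
from scipy.spatial.transform import Rotation as Ro
def cmd(): return np.array(json.load(open("cmd.json")))
def rot(y): return Ro.from_euler("xyz",[180,0,y],degrees=True)
def plan(x,y,z,yaw):
    "numbers for carry_out (cm, deg) from the last commanded pose; remembers the new one"
    c=cmd(); d=np.round(rot(c[3]).inv().apply(np.array([x,y,z])-c[:3])/10,3)
    t=round(-(((yaw-c[3])+180)%360-180),2)
    print("shift cm",d.tolist(),"turn z",t,"rows>=",int(max(np.linalg.norm(d)/5,abs(t)/8.59)+.99))
    json.dump([*(c[:3]+rot(c[3]).apply(d*10)),c[3]-t],open("cmd.json","w"))
def st():
    s=status.observe(); print("t %.2f tcp %s rot %s F %s M %s w %.1f"%(s["clock"],np.round(s["tcp_pos"],1),np.round(s["tool_rot"],1),np.round(s["contact_force"],1),np.round(s["wrist_torque"],2),s["width"])); print("j",np.round(s["joints"],1)); return s
E
python3 - <<'E'
from h import *
json.dump([251.645,544.674,253.299,155.203],open("cmd.json","w"))
T=np.array([[0.419,0.908,-0.002,-599.107],[0.874,-0.402,0.273,-36.836],[0.247,-0.116,-0.962,379.138]])
c=-T[:,:3].T@T[:,3]; R=rot(155.203)
print("cam in tool",R.inv().apply(c-cmd()[:3]),"axis in tool",R.inv().apply(T[2,:3]))
print(plan(300,410,300,160));print(plan(480,60,300,171.9))
E
```

```text
cam in tool [  68.29616974   -0.17254074 -120.28977   ] axis in tool [-0.27287739 -0.00171181  0.962     ]
shift cm [-10.038, -10.198, -4.67] turn z -4.8 rows>= 4
None
shift cm [-28.884, -26.734, -0.0] turn z -11.9 rows>= 8
None
```

```bash
python3 - <<'E'
from h import *
json.dump([251.645,544.674,253.299,155.203],open("cmd.json","w"))
plan(330,350,300,110)
E
```

```text
shift cm [-15.278, -14.386, -4.67] turn z 45.2 rows>= 6
```

>>> carry_out(steps=[8,-15.278,-14.386,-4.67,0,0,45.2,8,-15.278,-14.386,-4.67,0,0,45.2,8,-15.278,-14.386,-4.67,0,0,45.2,8,-15.278,-14.386,-4.67,0,0,45.2,8,-15.278,-14.386,-4.67,0,0,45.2,8,-15.278,-14.386,-4.67,0,0,45.2,8,-15.278,-14.386,-4.67,0,0,45.2,8,-15.278,-14.386,-4.67,0,0,45.2])

```text
clock: 2.05
tcp_pos: [330.0, 350.1, 300.0]
tool_rot: [180.0, -0.0, 110.1]
contact_force: [-0.6, 0.5, -0.4]
width: 80.1
```

```bash
python3 - <<'E'
from h import *
st(); print(cmd())
plan(470,60,300,45)
E
```

```text
t 2.05 tcp [330.  350.1 300. ] rot [180.   -0.  110.1] F [-0.6  0.5 -0.4] M [-0.02  0.   -0.  ] w 80.1
j [ 46.7   4.2 -13.5  72.3   0.  116.6]
[330.00305973 350.00134533 299.999      110.003     ]
shift cm [-32.04, 3.235, -0.0] turn z 65.0 rows>= 8
```

```bash
python3 - <<'E'
from h import *
json.dump([330.003,350.001,299.999,110.003],open("cmd.json","w"))
plan(400,100,300,172)
plan(560,20,260,234)
plan(560,20,260,296)
plan(500,0,230,-8.1)
E
```

```text
shift cm [-25.886, -1.974, -0.0] turn z -62.0 rows>= 8
shift cm [-16.957, -5.697, 4.0] turn z -62.0 rows>= 8
shift cm [-0.0, -0.0, -0.0] turn z -62.0 rows>= 8
shift cm [-0.833, 6.269, 3.0] turn z -55.9 rows>= 7
```

>>> carry_out(steps=[8,-25.886,-1.974,0,0,0,-62,8,-25.886,-1.974,0,0,0,-62,8,-25.886,-1.974,0,0,0,-62,8,-25.886,-1.974,0,0,0,-62,8,-25.886,-1.974,0,0,0,-62,8,-25.886,-1.974,0,0,0,-62,8,-25.886,-1.974,0,0,0,-62,8,-25.886,-1.974,0,0,0,-62])

```text
clock: 2.85
tcp_pos: [400.3, 98.9, 299.8]
tool_rot: [-180.0, -0.0, 171.4]
contact_force: [0.4, 0.1, -0.1]
width: 80.3
```

>>> carry_out(steps=[8,-16.957,-5.697,4,0,0,-62,8,-16.957,-5.697,4,0,0,-62,8,-16.957,-5.697,4,0,0,-62,8,-16.957,-5.697,4,0,0,-62,8,-16.957,-5.697,4,0,0,-62,8,-16.957,-5.697,4,0,0,-62,8,-16.957,-5.697,4,0,0,-62,8,-16.957,-5.697,4,0,0,-62])

```text
clock: 3.65
tcp_pos: [558.9, 18.2, 259.3]
tool_rot: [179.9, -0.0, -126.5]
contact_force: [-0.2, -0.8, -0.1]
width: 80.1
```

>>> carry_out(steps=[8,0,0,0,0,0,-62,8,0,0,0,0,0,-62,8,0,0,0,0,0,-62,8,0,0,0,0,0,-62,8,0,0,0,0,0,-62,8,0,0,0,0,0,-62,8,0,0,0,0,0,-62,8,0,0,0,0,0,-62])

```text
clock: 4.45
tcp_pos: [558.8, 18.3, 259.5]
tool_rot: [180.0, 0.0, -64.5]
contact_force: [-0.8, 0.1, 0.9]
width: 79.7
```

>>> carry_out(steps=[8,-0.833,6.269,3,0,0,-55.9,8,-0.833,6.269,3,0,0,-55.9,8,-0.833,6.269,3,0,0,-55.9,8,-0.833,6.269,3,0,0,-55.9,8,-0.833,6.269,3,0,0,-55.9,8,-0.833,6.269,3,0,0,-55.9,8,-0.833,6.269,3,0,0,-55.9,8,-0.833,6.269,3,0,0,-55.9])

```text
clock: 5.25
tcp_pos: [498.5, -0.9, 229.7]
tool_rot: [180.0, 0.0, -8.9]
contact_force: [0.7, -0.3, -0.3]
width: 80.2
```

```bash
python3 - <<'E'
from h import *
st(); print(cmd())
p=eyes.capture("wrist"); save(p,"w1.png",None,1.25)
np.savez("w1.npz",**{k:p[k] for k in("frame","camera_matrix","camera_from_world")})
E
```

```text
t 5.25 tcp [498.5  -0.9 229.7] rot [180.    0.   -8.9] F [ 0.7 -0.3 -0.3] M [-0.01  0.02 -0.03] w 80.2
j [-1.000e-01  7.800e+00 -1.870e+01  6.350e+01  0.000e+00 -1.713e+02]
[ 5.00001163e+02 -9.62352258e-05  2.29999000e+02  3.51903000e+02]
```

View pics/w1.png

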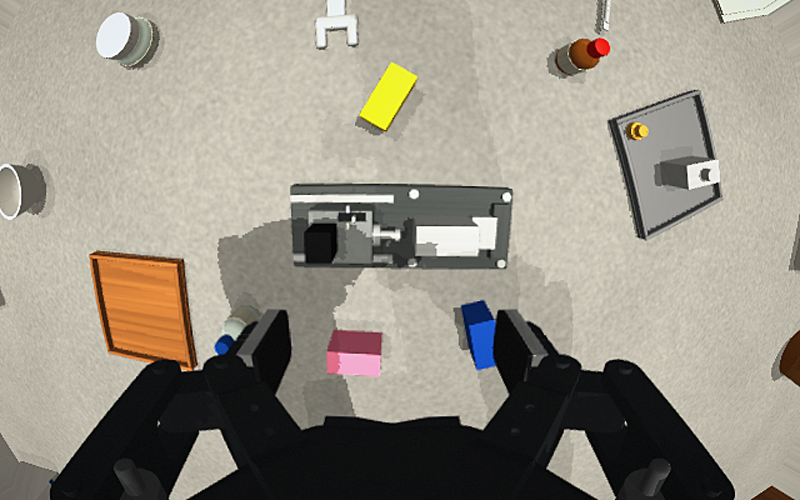

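The wrist view shows the head at about (345,230) in viewed pixels, with the black grip at (321,230), the pointer slot at (352,215) and the master at (447,240). The fingers are clear. I'll go closer.

```bash
python3 - <<'E'
from h import *
json.dump([498.5,-0.9,229.7,-8.9],open("cmd.json","w"))
p=dict(np.load("w1.npz"))
q=lambda u,v,z:np.round(atz(p,u/1.25,v/1.25,z,True),1)
print("grip top",q(321,230,85),"master top",q(447,240,61),"plate corners",q(294,266,15),q(508,268,15),q(512,190,15),q(291,187,15))
print("spacer top",q(706,173,57))
plan(490,35,150,-8.1)
E
```

```text
grip top [516.6  46.8  85. ] master top [489.1 -43.3  61. ] plate corners [473.6  94.7  15. ] [ 440.8 -103.3   15. ] [ 513.8 -113.    15. ] [546.1  81.8  15. ]
spacer top [ 517.  -313.2   57. ]
shift cm [-1.395, -3.415, 7.97] turn z -0.8 rows>= 2
```

>>> carry_out(steps=[6,-1.395,-3.415,7.97,0,0,-0.8,6,-1.395,-3.415,7.97,0,0,-0.8,6,-1.395,-3.415,7.97,0,0,-0.8,6,-1.395,-3.415,7.97,0,0,-0.8,6,-1.395,-3.415,7.97,0,0,-0.8,6,-1.395,-3.415,7.97,0,0,-0.8,6,-1.395,-3.415,7.97,0,0,-0.8,6,-1.395,-3.415,7.97,0,0,-0.8])

```text
clock: 6.1
tcp_pos: [490.7, 34.1, 151.1]
tool_rot: [-180.0, -0.1, -8.2]
contact_force: [-0.3, -0.2, 0.0]
width: 59.9
```

```bash
python3 - <<'E'
from h import *
st(); print(cmd())
p=eyes.capture("wrist"); 
np.savez("w2.npz",**{k:p[k] for k in("frame","camera_matrix","camera_from_world")})
us=[proj(p,X,True) for X in((515,95,0),(475,-110,0),(545,80,0),(440,-105,0))]; print(np.round(us))
save(p,"w2.png",(170,90,490,330),2.5)
E
```

```text
t 6.10 tcp [490.7  34.1 151.1] rot [-1.8e+02 -1.0e-01 -8.2e+00] F [-0.3 -0.2  0. ] M [0.01 0.05 0.02] w 59.9
j [   4.    10.3  -26.6   53.    -0.  -167.8]
[490.00131956  34.9970393  150.          -8.1       ]
[[243. 178.]
 [461. 190.]
 [253. 143.]
 [457. 224.]]
```

View pics/w2.png

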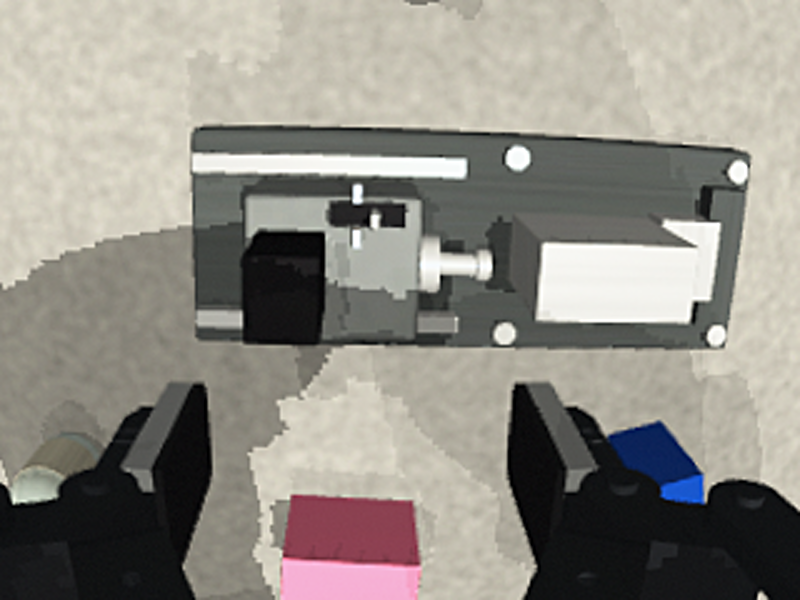

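Pointer at (376,219) and the white zero bars at (357,194/239) are clearly seen. The grip top spans (243–323, 262–343), and the master top is (540,242),(693,247),(690,323),(537,320). Now I'll fit the pose.

```bash
cat > fit.py <<'E'
from h import *
from scipy.optimize import least_squares
p=dict(np.load("w2.npz"))
def px(u,v): return np.array([u/2.5+170,v/2.5+90])
def w(th,X):
    a=np.radians(th[2]);c,s=np.cos(a),np.sin(a)
    return np.array([th[0]+c*X[0]-s*X[1],th[1]+s*X[0]+c*X[1],X[2]])
# th: x0,y0,yaw,plate end, head y, master y
O=[((197,129),lambda t:(38,t[3],15)),((749,150),lambda t:(38,t[3]-200,15)),((725,348),lambda t:(-38,t[3]-200,15)),((197,340),lambda t:(-38,t[3],15)),
((243,343),lambda t:(-12,t[4]+22,t[6])),((323,343),lambda t:(-12,t[4]+2,t[6])),((325,262),lambda t:(12,t[4]+2,t[6])),((243,262),lambda t:(12,t[4]+22,t[6])),
((540,242),lambda t:(12,t[5]+25,t[7])),((693,247),lambda t:(12,t[5]-25,t[7])),((690,323),lambda t:(-12,t[5]-25,t[7])),((537,320),lambda t:(-12,t[5]+25,t[7]))]
f=lambda t:np.concatenate([np.array(proj(p,w(t,g(t)),True))-px(*uv) for uv,g in O])
r=least_squares(f,[490,-60,-9,150,110,25,85,61],loss="soft_l1")
print(np.round(r.x,1)); print(np.round(f(r.x).reshape(-1,2),1).tolist())
t=r.x
print("grip pt",w(t,(0,t[4]+12,77)),"master",w(t,(0,t[5],15)),"anvil",w(t,(0,0,15)))
for n,uv,z in(("pointer",(376,219),53),("bar1",(357,194),53),("bar2",(357,239),53),("tip",(492,265),42)):
    X=atz(p,*px(*uv),z,True); a=np.radians(t[2]); d=X-[t[0],t[1],0]; print(n,"local",round(d[0]*np.cos(a)+d[1]*np.sin(a),1),round(-d[0]*np.sin(a)+d[1]*np.cos(a),1))
E
python3 fit.py
```

```text
[483.  -75.2  -9.4 166.3 116.1  32.1  85.3  60.8]
[[-2.5, -0.0], [1.4, 0.6], [0.4, 0.1], [-0.0, 0.7], [1.0, 0.9], [-0.3, 1.7], [-0.8, -1.9], [0.2, -2.5], [0.5, -0.3], [2.3, -0.2], [-0.7, -0.3], [-1.1, 0.3]]
grip pt [503.87232017  51.16100495  77.        ] master [488.19981004 -43.6085464   15.        ] anvil [482.9697294  -75.23413745  15.        ]
pointer local 15.6 104.3
bar1 local 22.8 109.9
bar2 local 9.5 109.6
tip local -0.2 67.5
```

Heights check (grip top 85.3, master top 60.8). Now descend on the grip.

```bash
python3 - <<'E'
from h import *
st(); json.dump([490.3,34.6,150.5,-8.1],open("cmd.json","w"))
plan(503.9,51.2,80,-9.4)
E
```

```text
t 6.15 tcp [490.4  34.2 150.9] rot [-1.8e+02 -1.0e-01 -8.2e+00] F [ 0.6 -0.2  0.1] M [-0.02  0.    0.02] w 59.9
j [   4.    10.3  -26.6   53.    -0.  -167.8]
shift cm [1.113, -1.835, 7.05] turn z 1.3 rows>= 2
```

>>> carry_out(steps=[5,1.11,-1.84,3.5,0,0,1.3,5,1.11,-1.84,3.5,0,0,1.3,5,1.11,-1.84,4.5,0,0,1.3,5,1.11,-1.84,5.5,0,0,1.3,5,1.11,-1.84,6.5,0,0,1.3,5,1.11,-1.84,7.05,0,0,1.3,5,1.11,-1.84,7.05,0,0,1.3,5,1.11,-1.84,7.05,0,0,1.3])

```text
clock: 6.95
tcp_pos: [503.6, 50.9, 79.9]
tool_rot: [180.0, -0.0, -9.5]
contact_force: [0.1, -0.1, -0.2]
width: 50.2
```

```bash
python3 - <<'E'
from h import *
st(); print(cmd())
p=eyes.capture("wrist"); 
np.savez("w3.npz",**{k:p[k] for k in("frame","camera_matrix","camera_from_world")})
save(p,"w3.png",(170,90,490,330),2.5)
E
```

```text
t 6.95 tcp [503.6  50.9  79.9] rot [180.   -0.   -9.5] F [ 0.1 -0.1 -0.2] M [-0.03 -0.04  0.  ] w 50.2
j [   5.8   16.1  -29.7   44.2   -0.  -164.7]
[503.90450092  51.19870341  80.          -9.4       ]
```

View pics/w3.png

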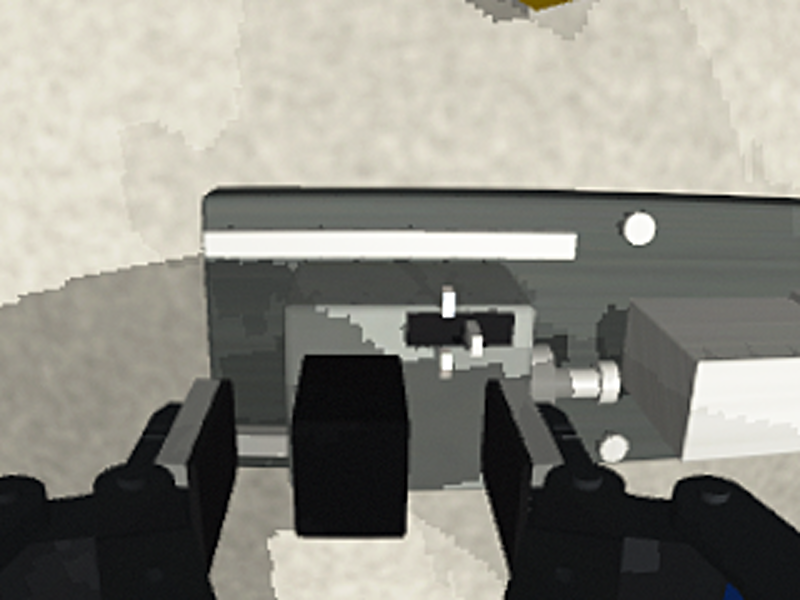

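The grip at (350,480) stands centred between the pads, and the pointer and bars stay in view at (475,345) and (447,300/362). Close.

>>> carry_out(steps=[1,0,0,0,0,0,0,1,0,0,0,0,0,0,1,0,0,0,0,0,0,1,0,0,0,0,0,0,1,0,0,0,0,0,0,1,0,0,0,0,0,0,1,0,0,0,0,0,0,1,0,0,0,0,0,0])

```text
clock: 7.8
tcp_pos: [504.1, 51.7, 80.5]
tool_rot: [-179.9, -0.0, -9.5]
contact_force: [-1.7, 3.7, 5.5]
width: 19.1
```

```bash
python3 - <<'E'
from h import *
st()
E
```

```text
t 7.80 tcp [504.1  51.7  80.5] rot [-179.9   -0.    -9.5] F [-1.7  3.7  5.5] M [0.54 0.29 0.  ] w 19.1
j [ 5.800e+00  1.600e+01 -2.970e+01  4.420e+01  1.000e-01 -1.647e+02]
```

>>> carry_out(steps=[1,0,0.1,0,0,0,0,1,0,0.25,0,0,0,0,1,0,0.4,0,0,0,0,1,0,0.55,0,0,0,0,1,0,0.7,0,0,0,0,1,0,0.8,0,0,0,0,1,0,0.9,0,0,0,0,1,0,1.0,0,0,0,0])

```text
clock: 8.6
tcp_pos: [502.6, 43.3, 80.5]
tool_rot: [-179.7, -0.0, -9.4]
contact_force: [-0.5, 9.2, 5.1]
width: 19.0
```

```bash
python3 - <<'E'
from h import *
st()
E
```

```text
t 8.60 tcp [502.6  43.3  80.5] rot [-179.7   -0.    -9.4] F [-0.5  9.2  5.1] M [ 1.57  0.19 -0.13] w 19.0
j [   4.8   15.8  -30.    44.1    0.3 -165.8]
```

>>> carry_out(steps=[1,0,0.04,0,0,0,0,1,0,0.08,0,0,0,0,1,0,0.12,0,0,0,0,1,0,0.16,0,0,0,0,1,0,0.2,0,0,0,0,1,0,0.24,0,0,0,0,1,0,0.28,0,0,0,0,1,0,0.3,0,0,0,0])

```text
clock: 9.4
tcp_pos: [502.2, 40.5, 80.5]
tool_rot: [-179.7, -0.0, -9.4]
contact_force: [0.0, 10.5, 3.8]
width: 19.2
```

```bash
python3 - <<'E'
from h import *
st()
p=eyes.capture("wrist"); 
np.savez("w4.npz",**{k:p[k] for k in("frame","camera_matrix","camera_from_world")})
q=dict(np.load("w3.npz"))
for i,(d,b) in enumerate(((q,(325,195,385,245)),(p,(325,195,385,245)))):
    save(d,"t%d.png"%i,b,6.5)
cv2.imwrite("pics/w4.png",np.hstack([cv2.imread("pics/t0.png"),cv2.imread("pics/t1.png")]))
E
```

```text
t 9.40 tcp [502.2  40.5  80.5] rot [-179.7   -0.    -9.4] F [ 0.  10.5  3.8] M [ 1.76  0.12 -0.09] w 19.2
j [   4.4   15.7  -30.1   44.1    0.3 -166.2]
```

View pics/w4.png

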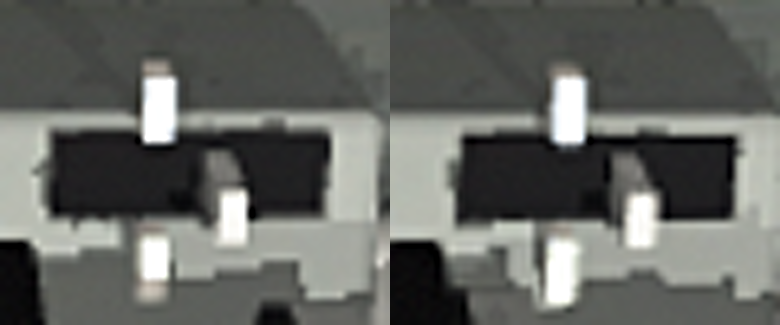

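No contact yet: the pointer is 75 viewed px (relaxed, 5 mm) right of the bars in both crops, before and after the slide. I'll automate this offset and go on.

```bash
cat > ptr.py <<'E'
from h import *
def blobs(p,b=(330,195,385,245),th=215):
    g=p["frame"][b[1]:b[3],b[0]:b[2]].min(2); g=cv2.resize(g,None,fx=4,fy=4,interpolation=cv2.INTER_LINEAR)
    n,l,s,c=cv2.connectedComponentsWithStats((g>th).astype(np.uint8))
    return [(np.round(c[i]/4+b[:2],2).tolist(),int(s[i,4]/16)) for i in range(1,n) if s[i,4]>80]
E
python3 - <<'E'
from ptr import *
for n in("w3","w4"): print(n,blobs(dict(np.load(n+".npz"))))
p=dict(np.load("w4.npz")); a=np.radians(-9.4);ey=np.array([-np.sin(a),np.cos(a),0]);ex=np.array([np.cos(a),np.sin(a),0])
G=np.array([502.2,40.5,0])
for off,x,z in((-18.4,16,54),(-18.4,16,57),(-18.4,16,59),(-23.4,16,57),(-23.4,16,59),(-18.4,22,54),(-18.4,10,54)): print(off,x,z,np.round(proj(p,G+ex*x+ey*off+[0,0,z],True),2))
E
```

```text
w3 [([349.39, 211.86], 39), ([360.84, 228.54], 25), ([348.76, 234.81], 21)]
w4 [([352.56, 211.95], 37), ([363.53, 229.16], 25), ([351.25, 236.77], 36)]
-18.4 16 54 [349.1  224.17]
-18.4 16 57 [349.72 226.22]
-18.4 16 59 [350.15 227.62]
-23.4 16 57 [359.59 226.17]
-23.4 16 59 [360.13 227.57]
-18.4 22 54 [349.53 212.97]
-18.4 10 54 [348.65 235.08]
```

>>> carry_out(steps=[1,0,0.03,0,0,0,0,1,0,0.06,0,0,0,0,1,0,0.09,0,0,0,0,1,0,0.12,0,0,0,0,1,0,0.15,0,0,0,0,1,0,0.18,0,0,0,0,1,0,0.2,0,0,0,0,1,0,0.2,0,0,0,0])

```text
clock: 10.25
tcp_pos: [501.9, 39.0, 80.5]
tool_rot: [-179.6, -0.0, -9.4]
contact_force: [-1.4, 11.2, 3.6]
width: 18.9
```

```bash
python3 - <<'E'
from ptr import *
st(); print(blobs(eyes.capture("wrist")))
E
```

```text
t 10.25 tcp [501.9  39.   80.5] rot [-179.6   -0.    -9.4] F [-1.4 11.2  3.6] M [ 1.9   0.07 -0.15] w 18.9
j [   4.2   15.7  -30.1   44.1    0.3 -166.4]
[([352.54, 212.03], 37), ([360.92, 229.01], 26), ([351.26, 236.69], 34)]
```

>>> carry_out(steps=[1,0,0.05,0,0,0,0,1,0,0.1,0,0,0,0,1,0,0.15,0,0,0,0,1,0,0.2,0,0,0,0,1,0,0.25,0,0,0,0,1,0,0.3,0,0,0,0,1,0,0.34,0,0,0,0,1,0,0.34,0,0,0,0])

```text
clock: 11.1
tcp_pos: [501.4, 35.9, 80.5]
tool_rot: [-179.6, -0.0, -9.4]
contact_force: [-0.4, 12.6, 4.4]
width: 18.8
```

```bash
python3 - <<'E'
from ptr import *
st(); print(blobs(eyes.capture("wrist")))
E
```

```text
t 11.10 tcp [501.4  35.9  80.5] rot [-179.6   -0.    -9.4] F [-0.4 12.6  4.4] M [ 2.06  0.08 -0.14] w 18.8
j [   3.9   15.6  -30.2   44.     0.4 -166.8]
[([352.53, 212.06], 36), ([352.78, 233.39], 61)]
```

```bash
cat >> ptr.py <<'E'
def rows(p,u0=345,u1=362,r=range(206,242)):
    g=p["frame"].min(2).astype(float); o=[]
    for v in r:
        x=np.arange(u0,u1); wt=np.clip(g[v,u0:u1]-190,0,None)
        o.append((v,round((x*wt).sum()/wt.sum(),2) if wt.sum()>60 else None))
    return o
E
python3 - <<'E'
from ptr import *
p=eyes.capture("wrist"); print(rows(p)); print(p["frame"][222:242,345:362].min(2))
print(rows(dict(np.load("w4.npz")),356,372,range(222,236)))
E
```

```text
[(206, None), (207, np.float64(351.98)), (208, np.float64(352.34)), (209, np.float64(352.4)), (210, np.float64(352.38)), (211, np.float64(352.32)), (212, np.float64(352.15)), (213, np.float64(352.13)), (214, np.float64(352.08)), (215, np.float64(352.08)), (216, np.float64(352.14)), (217, None), (218, None), (219, None), (220, None), (221, None), (222, None), (223, None), (224, None), (225, np.float64(354.59)), (226, np.float64(354.5)), (227, np.float64(354.53)), (228, np.float64(354.52)), (229, np.float64(354.52)), (230, np.float64(354.5)), (231, np.float64(354.47)), (232, np.float64(353.02)), (233, np.float64(351.37)), (234, np.float64(351.13)), (235, np.float64(350.82)), (236, np.float64(350.73)), (237, np.float64(350.73)), (238, np.float64(350.72)), (239, np.float64(350.75)), (240, np.float64(350.51)), (241, np.float64(350.9))]
[[ 30  32  32  20  17  50  90 114 112 108  92  59  25  31  30  31  31]
 [ 31  33  32  30  24  49  92  97  96  95  80  48  21  30  32  32  30]
 [ 30  30  31  31  26  49  89  89 121 131 134 121  10  30  31  32  33]
 [ 30  30  31  29  24  48  90 106 220 234 24
[... 758 characters left out ...]
 255 252 255 209 164 154 160 159 125 128 100  83]
 [163 161 107  78 243 255 252 255 208 163 157 160 156  77  81  88  89]
 [164 165 169 110 244 255 251 255 207 164 157 164 158  80  86  87  91]
 [ 97 105 166 121 244 255 253 255 210 170 165 172 163  84  89  92  91]
 [ 91  97 155 135 254 255 255 255 177 112  97 101  99  87  90  91  90]
 [ 92  94 118 109 186 216 212 209 118  84  83  86  87  89  89  88  88]]
[(222, None), (223, None), (224, None), (225, np.float64(363.22)), (226, np.float64(363.24)), (227, np.float64(363.19)), (228, np.float64(362.99)), (229, np.float64(363.34)), (230, np.float64(363.17)), (231, np.float64(363.07)), (232, np.float64(363.02)), (233, None), (234, None), (235, None)]
```

>>> carry_out(steps=[1,0,0.02,0,0,0,0,1,0,0.04,0,0,0,0,1,0,0.06,0,0,0,0,1,0,0.07,0,0,0,0,1,0,0.07,0,0,0,0,1,0,0.07,0,0,0,0,1,0,0.07,0,0,0,0,1,0,0.07,0,0,0,0])

```text
clock: 12.0
tcp_pos: [501.3, 35.3, 80.5]
tool_rot: [-179.6, -0.0, -9.4]
contact_force: [0.4, 12.6, 3.4]
width: 18.7
```

```bash
python3 - <<'E'
from ptr import *
st()
p=eyes.capture("wrist"); r=dict(rows(p)); m=lambda a,b:np.mean([r[v] for v in range(a,b) if r[v]])
u,l,q=m(208,216),m(235,240),m(226,231); b=u+(l-u)*(228-211.5)/(237-211.5); print(u,l,q,"off",q-b)
E
```

```text
t 12.00 tcp [501.3  35.3  80.5] rot [-179.6   -0.    -9.4] F [ 0.4 12.6  3.4] M [ 2.08  0.03 -0.19] w 18.7
j [   3.8   15.6  -30.3   44.     0.4 -166.8]
352.2475 350.764 353.31399999999996 off 2.026411764705813
```

>>> carry_out(steps=[1,0,0.015,0,0,0,0,1,0,0.015,0,0,0,0,1,0,-0.03,0,0,0,0,1,0,-0.06,0,0,0,0,1,0,-0.1,0,0,0,0,1,0,-0.13,0,0,0,0,1,0,-0.16,0,0,0,0,1,0,-0.16,0,0,0,0])

```text
clock: 12.85
tcp_pos: [501.3, 35.3, 80.5]
tool_rot: [-179.8, -0.0, -9.4]
contact_force: [-0.3, 6.3, 6.0]
width: 18.9
```

```bash
cat >> ptr.py <<'E'
def off(p):
    r=dict(rows(p)); m=lambda a,b:np.mean([r[v] for v in range(a,b) if r[v]])
    u,l,q=m(208,216),m(235,240),m(226,231); b=u+(l-u)*(228-211.5)/(237-211.5); print(np.round([u,l,q],2),"off",round(q-b,2))
E
python3 - <<'E'
from ptr import *
st(); off(eyes.capture("wrist"))
E
```

```text
t 12.85 tcp [501.3  35.3  80.5] rot [-179.8   -0.    -9.4] F [-0.3  6.3  6. ] M [ 1.11  0.19 -0.06] w 18.9
j [   3.9   15.6  -30.2   44.1    0.2 -166.7]
[352.27 350.85 353.1 ] off 1.74
```

>>> carry_out(steps=[1,0,-0.04,0,0,0,0,1,0,-0.04,0,0,0,0,4.5,0,-0.04,0,0,0,0,4.5,0,-0.04,0,0,0,0,4.5,0,-0.04,0,0,0,0,4.5,0,-0.04,0,0,0,0,4.5,0,-0.04,0,0,0,0,4.5,0,-0.04,0,0,0,0])

```text
clock: 13.7
tcp_pos: [500.8, 34.1, 79.8]
tool_rot: [180.0, 0.0, -9.5]
contact_force: [-0.3, 0.4, 0.3]
width: 44.8
```

```bash
python3 - <<'E'
from ptr import *
s=st(); p=eyes.capture("wrist"); off(p)
np.savez("w5.npz",**{k:p[k] for k in("frame","camera_matrix","camera_from_world")})
save(p,"w5.png",(170,90,490,330),2.5)
E
```

```text
t 13.70 tcp [500.8  34.1  79.8] rot [180.    0.   -9.5] F [-0.3  0.4  0.3] M [-0.02  0.01 -0.03] w 44.8
j [   3.9   15.7  -30.3   44.    -0.  -166.6]
[349.5  348.73 350.29] off 1.29
```

View pics/w5.png

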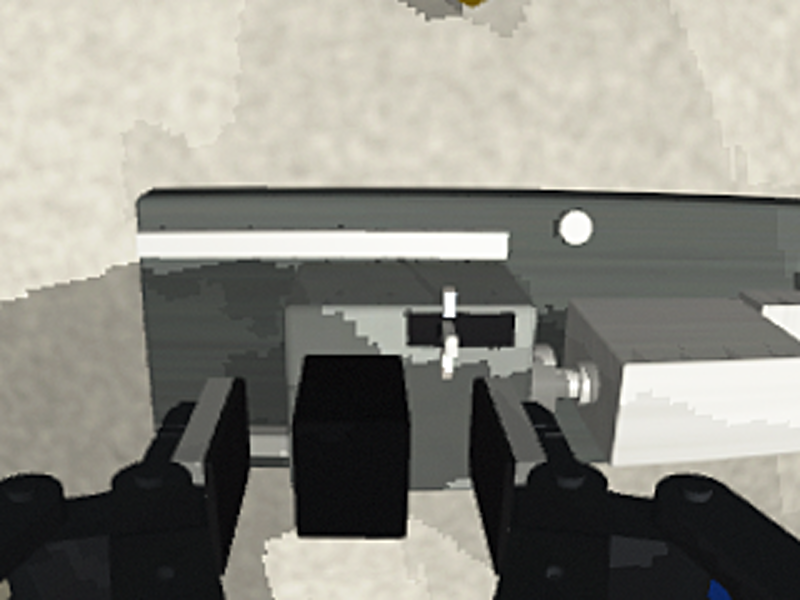

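The pointer (450,345) stands in line with the bars (450,300 / 448,365) apart from a little parallax. The head stayed put on release. A quick numeric check against the relaxed picture follows.

```bash
python3 - <<'E'
from ptr import *
from scipy.optimize import brentq
a=np.radians(-9.5);ey=np.array([-np.sin(a),np.cos(a),0]);ex=np.array([np.cos(a),np.sin(a),0])
def meas(n,u0,u1):
    p=dict(np.load(n)); r=dict(rows(p,345,357)); q=dict(rows(p,u0,u1)); m=lambda r,a,b:np.mean([r[v] for v in range(a,b) if r[v]])
    print([q[v] for v in range(222,236)])
    return p,m(r,208,216),m(r,234,238),m(q,226,231)
for n,u0,u1 in(("w3.npz",354,368),("w5.npz",345,357)):
    p,u,l,q=meas(n,u0,u1); print(n,u,l,q)
    B1=atz(p,u,211.5,53.7,True);B2=atz(p,l,236,53.7,True)
    f=lambda X:((X-B1)@ey)
    for z in(57,59,61,62):
        P=atz(p,q,228,z,True); t=((P-B1)@ex)/((B2-B1)@ex); print(z,"x",round((P-B1)@ex,1),"pointer-mark y",round(float((P-B1-t*(B2-B1))@ey),2),"barlen",round((B2-B1)@ex,1))
E
```

```text
[None, None, None, np.float64(360.61), np.float64(360.51), np.float64(360.54), np.float64(360.54), np.float64(360.52), np.float64(360.51), np.float64(360.47), None, None, None, None]
w3.npz 349.02625 348.45000000000005 360.524
57 x -7.6 pointer-mark y -5.63 barlen -13.3
59 x -6.9 pointer-mark y -5.31 barlen -13.3
61 x -6.1 pointer-mark y -4.99 barlen -13.3
62 x -5.8 pointer-mark y -4.83 barlen -13.3
[None, None, None, np.float64(350.32), np.float64(350.42), np.float64(350.14), np.float64(350.15), np.float64(350.35), np.float64(350.39), np.float64(350.36), np.float64(349.61), np.float64(348.45), np.float64(348.45), np.float64(348.47)]
w5.npz 349.5025 348.5975 350.28999999999996
57 x -7.6 pointer-mark y -0.29 barlen -13.3
59 x -6.8 pointer-mark y -0.03 barlen -13.3
61 x -6.1 pointer-mark y 0.22 barlen -13.3
62 x -5.7 pointer-mark y 0.35 barlen -13.3
```

```bash
python3 - <<'E'
from h import *
p=dict(np.load("w1.npz")); q=lambda u,v,z:atz(p,u/1.25,v/1.25,z,True)
c=[q(*uv,16) for uv in((90,252),(183,258),(195,368),(108,360))]; print("case",np.round(c,0)[:,:2].tolist(),np.mean(c,0))
c=[q(*uv,16) for uv in((609,121),(701,91),(720,197),(645,239))]; print("tray",np.round(c,0)[:,:2].tolist(),np.mean(c,0))
print("vial_a cap",q(222,345,72),"vial_b",q(600,47,72),"fitting",q(640,131,20))
json.dump([500.8,34.1,79.8,-9.5],open("cmd.json","w"))
plan(500.8,34.1,140,-9.5)
plan(488,-44,140,-74)
plan(488.1,-43.9,110,-99.5)
E
```

```text
case [[526.0, 342.0], [499.0, 210.0], [373.0, 243.0], [387.0, 381.0]] [446.36864985 294.24012815  16.        ]
tray [[569.0, -221.0], [601.0, -356.0], [481.0, -381.0], [447.0, -261.0]] [ 524.50994036 -304.64761299   16.        ]
vial_a cap [427.60984161 161.54357285  72.        ] vial_b [ 629.65897488 -187.29521864   72.        ] fitting [ 558.5426263  -255.19368382   20.        ]
shift cm [0.0, 0.0, -6.02] turn z -0.0 rows>= 2
shift cm [0.027, 7.914, 0.0] turn z 64.5 rows>= 8
shift cm [-0.007, -0.012, 3.0] turn z 25.5 rows>= 3
```

>>> carry_out(steps=[4.5,0,0,-4.5,0,0,0,4.5,0,0,-6,0,0,0,6,0.03,7.91,-6,0,0,45,6,0.03,7.91,-6,0,0,45,6,0.03,7.91,-6,0,0,45,6,0.03,7.91,-6,0,0,45,6,0.03,7.91,-6,0,0,45,6,0.03,7.91,-6,0,0,45])

```text
clock: 14.55
tcp_pos: [488.0, -44.1, 139.8]
tool_rot: [180.0, -0.0, -54.7]
contact_force: [0.0, 0.9, -0.7]
width: 59.5
```

>>> carry_out(steps=[6,0,0,0,0,0,45,6,0,0,0,0,0,45,6,0,0,0,0,0,45,6,0,0,0,0,0,45,6,0,0,0,0,0,45,6,0,0,0,0,0,45,6,0,0,0,0,0,45,6,0,0,0,0,0,45])

```text
clock: 15.35
tcp_pos: [488.1, -43.9, 139.8]
tool_rot: [180.0, -0.0, -99.4]
contact_force: [-0.4, -0.6, -0.2]
width: 60.0
```

```bash
python3 - <<'E'
from h import *
s=st(); p=eyes.capture("wrist")
np.savez("w6.npz",**{k:p[k] for k in("frame","camera_matrix","camera_from_world")})
save(p,"w6.png",(170,60,490,300),2.5)
E
```

```text
t 15.35 tcp [488.1 -43.9 139.8] rot [180.   -0.  -99.4] F [-0.4 -0.6 -0.2] M [-0.   -0.03 -0.  ] w 60.0
j [ -5.1  10.8 -27.6  51.6  -0.  -85.7]
```

View pics/w6.png

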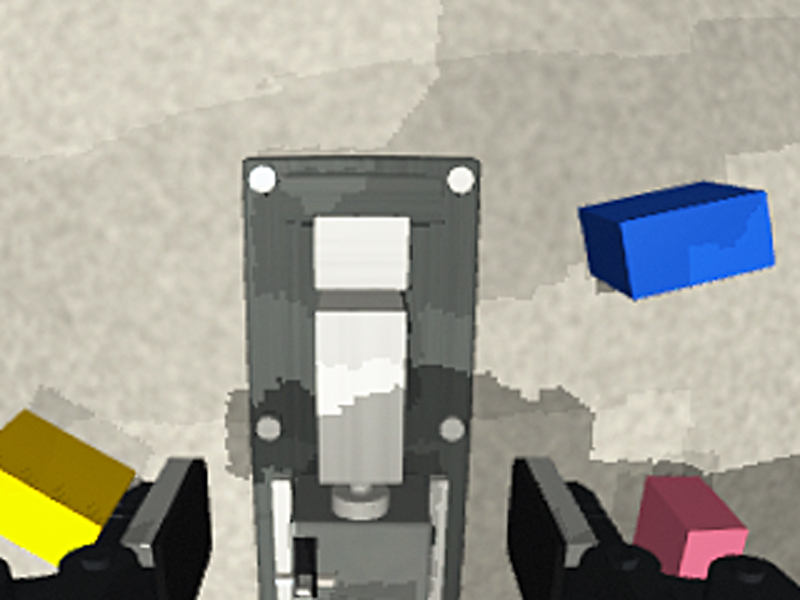

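The master's top is at (317,312)–(403,484) between the anvil (top) and the plunger (360,500), straight in the view.

```bash
python3 - <<'E'
from h import *
p=dict(np.load("w6.npz")); q=lambda u,v,z=61:atz(p,u/2.5+170,v/2.5+60,z,True)
c=np.array([q(*uv) for uv in((317,312),(405,312),(403,484),(319,484))]); print(np.round(c,1)[:,:2].tolist(),np.mean(c,0))
f=(c[2]+c[3]-c[0]-c[1])/2; print("len",np.linalg.norm(f),"yaw",np.degrees(np.arctan2(-f[0],f[1])),"width",np.linalg.norm(c[1]-c[0]))
l,r=(q(246,158,15)+q(262,600,15))/2,(q(479,158,15)+q(464,600,15))/2; print("plate mid ends",(q(246,160,15)+q(479,160,15))/2,(q(262,595,15)+q(463,595,15))/2)
a=(q(315,290,29)+q(409,290,29))/2;print("anvil face",a)
json.dump([488.1,-43.9,139.8,-99.4],open("cmd.json","w"))
E
```

```text
[[495.4, -69.7], [472.4, -65.9], [480.2, -16.4], [503.8, -20.3]] [487.9589588  -43.10177088  61.        ]
len 50.11261470634546 yaw -9.295241441103677 width 23.329467666243136
plate mid ends [ 476.88378339 -106.48883444   15.        ] [502.42741019  50.11419999  15.        ]
anvil face [483.54593577 -67.43504544  29.        ]
```

```bash
python3 - <<'E'
from h import *
plan(488,-43.3,45,-99.3)
E
```

```text
shift cm [-0.058, 0.02, 9.48] turn z -0.1 rows>= 2
```

>>> carry_out(steps=[5,-0.06,0.02,2,0,0,-0.1,5,-0.06,0.02,4,0,0,-0.1,5,-0.06,0.02,6,0,0,-0.1,5,-0.06,0.02,7.5,0,0,-0.1,5,-0.06,0.02,8.5,0,0,-0.1,5,-0.06,0.02,9.2,0,0,-0.1,5,-0.06,0.02,9.48,0,0,-0.1,5,-0.06,0.02,9.48,0,0,-0.1])

```text
clock: 16.2
tcp_pos: [488.1, -43.3, 45.0]
tool_rot: [-180.0, -0.0, -99.4]
contact_force: [-0.4, -0.0, 0.5]
width: 50.0
```

>>> carry_out(steps=[1.8,0,0,0,0,0,0,1.8,0,0,0,0,0,0,1.8,0,0,0,0,0,0,1.8,0,0,0,0,0,0,1.8,0,0,0,0,0,0,1.8,0,0,0,0,0,0,1.8,0,0,0,0,0,0,1.8,0,0,0,0,0,0])

```text
clock: 17.0
tcp_pos: [488.4, -43.3, 45.7]
tool_rot: [-179.9, 0.0, -99.4]
contact_force: [-1.8, -0.2, 6.3]
width: 22.9
```

```bash
python3 - <<'E'
from h import *
s=st()
E
```

```text
t 17.00 tcp [488.4 -43.3  45.7] rot [-179.9    0.   -99.4] F [-1.8 -0.2  6.3] M [ 0.04  0.39 -0.04] w 22.9
j [ -5.1  17.1 -33.9  39.    0.  -85.7]
```

>>> carry_out(steps=[1.8,0,0,-0.5,0,0,0,1.8,0,0,-1.5,0,0,0,1.8,0,0,-3,0,0,0,1.8,0,0,-5,0,0,0,1.8,0,0,-7,0,0,0,1.8,0,0,-9,0,0,0,1.8,0,0,-11,0,0,0,1.8,0,0,-12,0,0,0])

```text
clock: 17.8
tcp_pos: [488.6, -43.4, 167.2]
tool_rot: [-179.9, 0.0, -99.4]
contact_force: [0.6, 0.5, -4.5]
width: 23.6
```

```bash
python3 - <<'E'
from h import *
s=st()
json.dump([*np.round(s["tcp_pos"],1),-99.4],open("cmd.json","w"))
plan(446,296,150,-99.4)
plan(446,296,37,-99.4)
E
```

```text
t 17.80 tcp [488.6 -43.4 167.2] rot [-179.9    0.   -99.4] F [ 0.6  0.5 -4.5] M [-0.03 -0.04  0.01] w 23.6
j [ -5.1   9.3 -25.5  55.1  -0.  -85.7]
shift cm [-32.788, 9.746, 1.72] turn z -0.0 rows>= 7
shift cm [-0.0, 0.0, 11.3] turn z -0.0 rows>= 3
```

>>> carry_out(steps=[1.8,-3,0.9,0,0,0,0,1.8,-7.5,2.2,0,0,0,0,1.8,-12,3.6,0,0,0,0,1.8,-16.5,4.9,0,0,0,0,1.8,-21,6.2,0,0,0,0,1.8,-25.5,7.6,0,0,0,0,1.8,-30,8.9,0.8,0,0,0,1.8,-32.79,9.75,1.72,0,0,0])

```text
clock: 18.6
tcp_pos: [444.6, 299.4, 147.9]
tool_rot: [-180.0, 0.1, -99.2]
contact_force: [0.4, -0.9, -4.6]
width: 23.3
```

>>> carry_out(steps=[1.8,0,0,1.5,0,0,0,1.8,0,0,4,0,0,0,1.8,0,0,6.5,0,0,0,1.8,0,0,8.5,0,0,0,1.8,0,0,9.7,0,0,0,1.8,0,0,10.4,0,0,0,1.8,0,0,10.7,0,0,0,1.8,0,0,10.7,0,0,0])

```text
clock: 19.4
tcp_pos: [445.4, 296.2, 41.1]
tool_rot: [-180.0, 0.0, -99.4]
contact_force: [0.4, -0.1, -3.1]
width: 23.3
```

```bash
python3 - <<'E'
from h import *
s=st()
p=eyes.capture("wrist"); save(p,"w7.png",None,1.25)
E
```

```text
t 19.40 tcp [445.4 296.2  41.1] rot [-180.     0.   -99.4] F [ 0.4 -0.1 -3.1] M [-0.01 -0.   -0.07] w 23.3
j [ 33.6  21.5 -28.   40.5  -0.  -47. ]
```

View pics/w7.png

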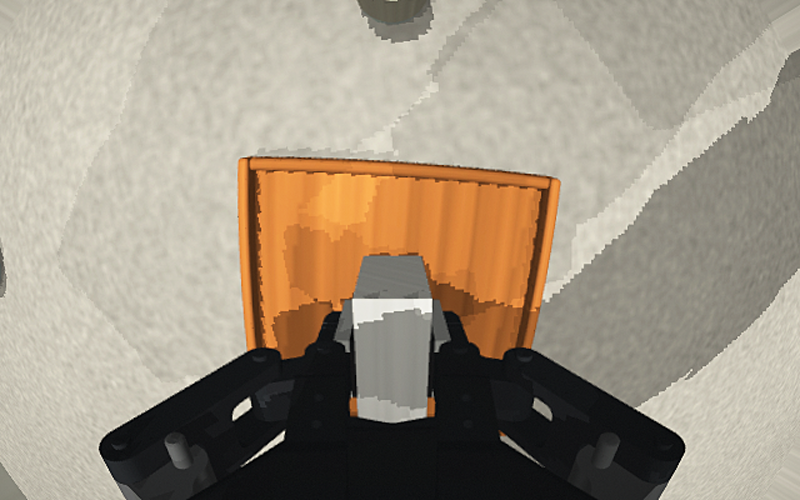

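The master hangs centred over the case floor, 5 mm up. (10 pictures viewed.) Lower it gently.

>>> carry_out(steps=[1.8,0,0,0.1,0,0,0,1.8,0,0,0.2,0,0,0,1.8,0,0,0.3,0,0,0,1.8,0,0,0.4,0,0,0,1.8,0,0,0.46,0,0,0,1.8,0,0,0.52,0,0,0,1.8,0,0,0.56,0,0,0,1.8,0,0,0.58,0,0,0])

```text
clock: 20.25
tcp_pos: [445.1, 296.1, 35.7]
tool_rot: [-180.0, 0.0, -99.4]
contact_force: [-2.6, -2.5, 7.6]
width: 23.1
```

>>> carry_out(steps=[5,0,0,0,0,0,0,5,0,0,0,0,0,0,5,0,0,0,0,0,0,5,0,0,0,0,0,0,5,0,0,0,0,0,0,5,0,0,-2,0,0,0,5,0,0,-6,0,0,0,5,0,0,-11,0,0,0])

```text
clock: 21.05
tcp_pos: [443.6, 295.1, 144.4]
tool_rot: [179.8, -0.2, -99.4]
contact_force: [1.4, 0.8, -0.4]
width: 50.5
```

```bash
python3 - <<'E'
from h import *
s=st()
json.dump([*np.round(s["tcp_pos"],1),-99.4],open("cmd.json","w"))
for t in("scene","top"):
    p=eyes.capture(t); np.savez("c_%s.npz"%t,frame=p["frame"],camera_matrix=p["camera_matrix"],camera_from_world=p["camera_from_world"])
    for r in models.silhouettes(p,"spacer")[:2]+models.silhouettes(p,"master")[:6]: print(t,round(r["p"],2),r["rect"])
plan(460,60,190,-99.4)
plan(514,-250,190,-99.4)
E
```

```text
t 21.05 tcp [443.6 295.1 144.4] rot [179.8  -0.2 -99.4] F [ 1.4  0.8 -0.4] M [ 0.02 -0.08  0.01] w 50.5
j [ 33.6  15.  -21.5  53.8  -0.  -47. ]
scene 0.77 [159.5, 297.7, 189.4, 331.2]
scene 0.61 [256.5, 328.1, 308.6, 400.0]
scene 0.88 [294.7, 236.2, 311.7, 262.3]
scene 0.7 [316.9, 146.6, 336.4, 163.8]
scene 0.67 [242.4, 180.6, 263.6, 206.1]
scene 0.63 [203.9, 207.0, 226.4, 230.7]
top 0.63 [444.4, 212.9, 462.9, 223.4]
top 0.61 [336.3, 178.2, 353.4, 199.5]
top 0.51 [315.1, 268.0, 334.5, 275.6]
top 0.46 [361.9, 260.8, 374.0, 282.1]
top 0.18 [325.5, 121.3, 339.5, 174.3]
shift cm [22.926, -5.458, -4.56] turn z -0.0 rows>= 5
shift cm [29.702, -10.39, -0.0] turn z -0.0 rows>= 7
```

```bash
python3 - <<'E'
from h import *
json.dump([443.6,295.1,144.4,-99.4],open("cmd.json","w"))
plan(475,0,180,-99.4)
plan(512,-305,150,-90)
E
```

```text
shift cm [28.601, -7.918, -3.56] turn z -0.0 rows>= 6
shift cm [29.486, -8.631, 3.0] turn z -9.4 rows>= 7
```

>>> carry_out(steps=[6,4,-1.1,-3.56,0,0,0,6,8.5,-2.4,-3.56,0,0,0,6,13,-3.6,-3.56,0,0,0,6,17.5,-4.8,-3.56,0,0,0,6,22,-6.1,-3.56,0,0,0,6,26,-7.2,-3.56,0,0,0,6,28.6,-7.92,-3.56,0,0,0,6,28.6,-7.92,-3.56,0,0,0])

```text
clock: 22.15
tcp_pos: [475.8, -1.9, 178.9]
tool_rot: [179.8, -0.1, -99.6]
contact_force: [-0.0, 0.5, -0.2]
width: 60.3
```

>>> carry_out(steps=[6,4.4,-1.3,0,0,0,-2,6,8.9,-2.6,0,0,0,-4,6,13.4,-3.9,0,0,0,-6,6,17.8,-5.2,0,0,0,-8,6,22.3,-6.5,0,0,0,-9.4,6,26.7,-7.8,1.5,0,0,-9.4,6,29.49,-8.63,3,0,0,-9.4,6,29.49,-8.63,3,0,0,-9.4])

```text
clock: 22.95
tcp_pos: [512.6, -305.7, 146.7]
tool_rot: [179.7, 0.1, -90.2]
contact_force: [-1.3, 0.2, 0.2]
width: 60.1
```

```bash
python3 - <<'E'
from h import *
s=st()
p=eyes.capture("wrist"); np.savez("w8.npz",frame=p["frame"],camera_matrix=p["camera_matrix"],camera_from_world=p["camera_from_world"])
for r in models.silhouettes(p,"spacer")[:3]: print(round(r["p"],2),r["rect"])
save(p,"w8.png",(200,90,460,285),3)
E
```

```text
t 22.95 tcp [ 512.6 -305.7  146.7] rot [ 1.797e+02  1.000e-01 -9.020e+01] F [-1.3  0.2  0.2] M [ 0.05  0.02 -0.01] w 60.1
j [ -30.8   21.3  -12.3   56.7   -0.  -120.6]
0.75 [288.8, 161.3, 330.6, 237.5]
```

View pics/w8.png

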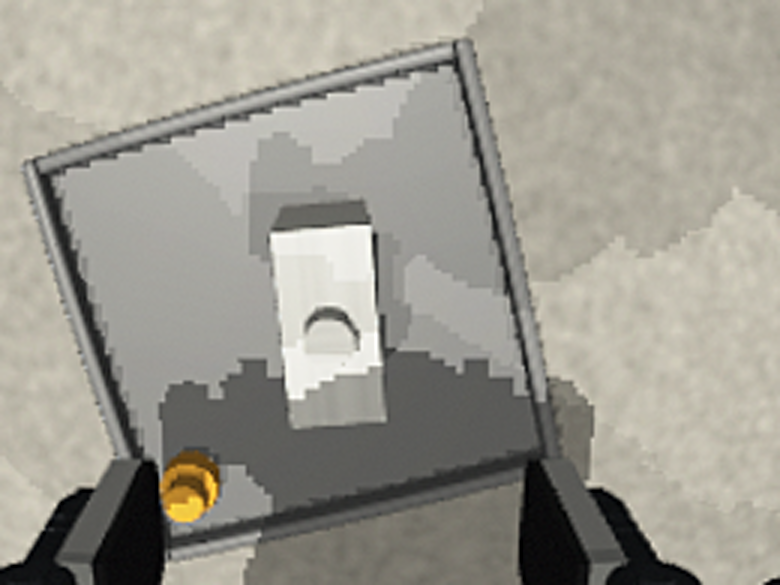

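Spacer top corners at (271,233),(371,224),(385,421),(291,429), and the fitting at (190,487) is clear of the fingers' path.

```bash
python3 - <<'E'
from h import *
p=dict(np.load("w8.npz")); q=lambda u,v,z=51:atz(p,u/3+200,v/3+90,z,True)
for z in(51,):
    c=np.array([q(*uv,z) for uv in((271,233),(371,224),(385,421),(291,429))]); print(np.round(c,1)[:,:2].tolist(),np.mean(c,0))
    f=(c[2]+c[3]-c[0]-c[1])/2; print("len",np.linalg.norm(f),"yaw",np.degrees(np.arctan2(-f[0],f[1])),"widths",np.linalg.norm(c[1]-c[0]),np.linalg.norm(c[2]-c[3]))
print("fitting",q(190,487,20))
# second view: height check with top camera
t=dict(np.load("c_top.npz")); m=c.mean(0); print("top px of it",proj(t,m))
json.dump([512.6,-305.7,146.7,-90.2],open("cmd.json","w"))
yaw=np.degrees(np.arctan2(-f[0],f[1]))
plan(m[0],m[1],35.5,yaw-90)
E
```

```text
[[528.8, -338.6], [505.2, -340.6], [501.3, -291.0], [524.9, -288.9]] [ 515.07466575 -314.76538407   51.        ]
len 49.8079548116199 yaw 4.485903171332948 widths 23.73493264519184 23.662631214132507
fitting [ 556.97310407 -257.82727953   20.        ]
top px of it (np.float64(455.41986229210977), np.float64(219.2966286064277))
shift cm [0.906, -0.251, 11.12] turn z -4.69 rows>= 3
```

>>> carry_out(steps=[5,0.91,-0.25,1.5,0,0,-4.7,5,0.91,-0.25,3.5,0,0,-4.7,5,0.91,-0.25,6,0,0,-4.7,5,0.91,-0.25,8,0,0,-4.7,5,0.91,-0.25,9.5,0,0,-4.7,5,0.91,-0.25,10.5,0,0,-4.7,5,0.91,-0.25,11,0,0,-4.7,5,0.91,-0.25,11.07,0,0,-4.7])

```text
clock: 23.85
tcp_pos: [516.5, -312.2, 39.8]
tool_rot: [180.0, 0.0, -85.2]
contact_force: [0.3, -0.2, -0.1]
width: 50.3
```

```bash
python3 - <<'E'
from h import *
s=st()
p=eyes.capture("wrist"); save(p,"w9.png")
for r in models.silhouettes(p,"spacer")[:1]: print(round(r["p"],2),r["rect"])
E
```

```text
t 23.85 tcp [ 516.5 -312.2   39.8] rot [180.    0.  -85.2] F [ 0.3 -0.2 -0.1] M [ 0.04 -0.01  0.01] w 50.3
j [ -31.2   27.7  -18.2   44.1    0.  -125.9]
0.98 [286.5, 196.4, 348.1, 335.8]
```

>>> carry_out(steps=[1.8,0,0,0,0,0,0,1.8,0,0,0,0,0,0,1.8,0,0,0,0,0,0,1.8,0,0,0,0,0,0,1.8,0,0,0,0,0,0,1.8,0,0,0,0,0,0,1.8,0,0,0,0,0,0,1.8,0,0,0,0,0,0])

```text
clock: 24.75
tcp_pos: [516.8, -313.5, 40.8]
tool_rot: [-179.9, -0.1, -85.3]
contact_force: [-2.1, 0.1, 6.4]
width: 23.2
```

```bash
python3 - <<'E'
from h import *
s=st()
E
```

```text
t 24.75 tcp [ 516.8 -313.5   40.8] rot [-1.799e+02 -1.000e-01 -8.530e+01] F [-2.1  0.1  6.4] M [ 0.09  0.37 -0.02] w 23.2
j [ -31.2   27.6  -18.1   44.2   -0.  -126. ]
```

>>> carry_out(steps=[1.8,0,0,-0.5,0,0,0,1.8,0,0,-2,0,0,0,1.8,0,0,-4,0,0,0,1.8,0,0,-6,0,0,0,1.8,0,0,-8,0,0,0,1.8,0,0,-10,0,0,0,1.8,0,0,-11,0,0,0,1.8,0,0,-11,0,0,0])

```text
clock: 25.55
tcp_pos: [517.0, -313.5, 151.0]
tool_rot: [-179.9, -0.1, -85.3]
contact_force: [0.2, -0.3, -4.4]
width: 23.0
```

```bash
cat > hand.py <<'E'
from h import *
K=np.array([[309.7,0,313.3],[0,309.7,201.6],[0,0,1]])
T=np.array([[0.419,0.908,-0.002,-599.107],[0.874,-0.402,0.273,-36.836],[0.247,-0.116,-0.962,379.138]])
def intool(u,v,z):
    # pixel -> tool-frame point at tool z
    Rt=rot(155.203).as_matrix(); c=np.array([68.3,-0.17,-120.29])
    o,d=ray(dict(camera_matrix=K,camera_from_world=np.vstack([T,[0,0,0,1]])),u,v,True); d=Rt.T@d
    return c+d*(z-c[2])/d[2]
E
python3 - <<'E'
from hand import *
s=st(); p=eyes.capture("wrist"); np.savez("w10.npz",frame=p["frame"],camera_matrix=p["camera_matrix"],camera_from_world=p["camera_from_world"])
f=p["frame"].astype(int).sum(2)//3; m=cv2.imread("pics/w7.png"); m=cv2.resize(m,(640,400)).astype(int).sum(2)//3
print("spacer col"); print([(v,f[v,305:322].mean().round()) for v in range(195,285,2)])
print("master col"); print([(v,m[v,300:325].mean().round()) for v in range(195,265,2)])
for r in(230,250): print(r,f[r,275:355].tolist())
print(m[250,275:355].tolist())
E
```

```text
t 25.55 tcp [ 517.  -313.5  151. ] rot [-1.799e+02 -1.000e-01 -8.530e+01] F [ 0.2 -0.3 -4.4] M [-0.05 -0.05 -0.05] w 23.0
j [ -31.2   21.6  -11.2   57.     0.  -126. ]
spacer col
[(195, np.float64(93.0)), (197, np.float64(93.0)), (199, np.float64(95.0)), (201, np.float64(101.0)), (203, np.float64(99.0)), (205, np.float64(100.0)), (207, np.float64(99.0)), (209, np.float64(101.0)), (211, np.float64(100.0)), (213, np.float64(100.0)), (215, np.float64(99.0)), (217, np.float64(101.0)), (219, np.float64(102.0)), (221, np.float64(100.0)), (223, np.float64(101.0)), (225, np.float64(102.0)), (227, np.float64(102.0)), (229, np.float64(89.0)), (231, np.float64(186.0)), (233, np.float64(211.0)), (235, np.float64(210.0)), (237, np.float64(209.0)), (239, np.float64(209.0)), (241, np.float64(209.0)), (243, np.float64(209.0)), (245, np.float64(209.0)), (247, np.float64(210.0)), (249, np.float64(202.0)), (251, np.float64(147.0)), (253, np.float64(145.0)), (255, np.float64(123.0)), (257, np.float64(123.0)), (259, np.float64(123.0)), (261, np.float64(123.0)), (263, np.float64(123.0)), (265, np.float64(
[... 1622 characters left out ...]
 208, 208, 209, 209, 210, 212, 211, 208, 207, 205, 205, 205, 207, 207, 205, 206, 206, 207, 216, 131, 109, 125, 136, 134, 136, 135, 135, 135, 134, 134, 133, 133, 132, 131, 131, 128, 124, 179, 221, 217, 216, 216, 217, 219, 219, 219, 220, 219, 218, 218, 220, 224, 173, 109, 68, 73, 75, 74, 75, 74, 75, 75, 79, 36]
[102, 101, 102, 101, 99, 95, 112, 181, 226, 230, 229, 229, 228, 228, 229, 229, 229, 228, 229, 229, 229, 228, 228, 227, 226, 226, 226, 227, 227, 232, 228, 192, 155, 156, 158, 160, 160, 160, 164, 160, 136, 136, 137, 137, 137, 136, 136, 136, 139, 142, 143, 142, 141, 140, 140, 138, 138, 154, 162, 163, 159, 159, 230, 243, 217, 168, 163, 166, 168, 169, 138, 82, 83, 86, 86, 86, 86, 88, 89, 56]
```

```bash
python3 - <<'E'
from hand import *
for n,v,z in(("master top",238.1,-15.3),("master bot",202.5,30.7),("spacer top",230,-10.2),("spacer bot",199.5,35.8)):
    print(n,np.round(intool(313,v,z),1))
s=status.observe()
# targets: seat TCP from master = (488.4,-43.3) yaw -99.4
E
```

```text
master top [ 24.6  -0.5 -15.3]
master bot [25.  -0.6 30.7]
spacer top [ 25.8  -0.5 -10.2]
spacer bot [25.2 -0.6 35.8]
```

```bash
python3 - <<'E'
from h import *
json.dump([517,-313.5,151,-85.3],open("cmd.json","w"))
plan(486.5,-54.3,150,-99.4)
E
```

```text
shift cm [-26.083, 0.916, 0.1] turn z 14.1 rows>= 6
```

>>> carry_out(steps=[1.8,-3,0.1,0.1,0,0,2,1.8,-7,0.25,0.1,0,0,4,1.8,-11.5,0.4,0.1,0,0,7,1.8,-16,0.55,0.1,0,0,10,1.8,-20,0.7,0.1,0,0,12,1.8,-23.5,0.82,0.1,0,0,14.1,1.8,-26.08,0.92,0.1,0,0,14.1,1.8,-26.08,0.92,0.1,0,0,14.1])

```text
clock: 26.4
tcp_pos: [483.9, -51.0, 147.4]
tool_rot: [179.8, 0.1, -99.1]
contact_force: [0.4, -1.3, -3.5]
width: 23.2
```

>>> carry_out(steps=[1.8,0,0,1,0,0,0,1.8,0,0,2,0,0,0,1.8,0,0,3,0,0,0,1.8,0,0,3.5,0,0,0,1.8,0,0,4,0,0,0,1.8,0,0,4,0,0,0,1.8,0,0,4,0,0,0,1.8,0,0,4,0,0,0])

```text
clock: 27.2
tcp_pos: [486.1, -54.0, 109.3]
tool_rot: [-180.0, 0.0, -99.4]
contact_force: [-0.1, -0.7, -3.7]
width: 23.2
```

```bash
python3 - <<'E'
from h import *
s=st(); json.dump([*np.round(s["tcp_pos"],1),round(float(s["tool_rot"][2]),1)],open("cmd.json","w"))
plan(486.5,-54.3,68,-99.4)
for t in("scene","top"):
    p=eyes.capture(t)
    for r in models.silhouettes(p,"spacer")[:1]: print(t,r["p"],r["rect"])
p=eyes.capture("wrist"); save(p,"w11.png"); np.savez("w11.npz",frame=p["frame"],camera_matrix=p["camera_matrix"],camera_from_world=p["camera_from_world"])
print([np.round(proj(p,X,True)) for X in((481.5,-68.5,29),(469,-66,29))])
g=p["frame"].astype(int).sum(2)//3; print([(v,int(g[v,300:326].mean())) for v in range(120,235,3)])
E
```

```text
t 27.20 tcp [486.1 -54.  109.3] rot [-180.     0.   -99.4] F [-0.1 -0.7 -3.7] M [-0.02  0.01 -0.01] w 23.2
j [ -6.3  12.4 -30.   47.5   0.  -87. ]
shift cm [0.023, -0.044, 4.13] turn z -0.0 rows>= 1
scene 0.68 [234.1, 203.8, 262.4, 225.4]
[array([317., 198.]), array([336., 198.])]
[(120, 190), (123, 195), (126, 196), (129, 191), (132, 187), (135, 183), (138, 57), (141, 99), (144, 93), (147, 44), (150, 98), (153, 95), (156, 90), (159, 90), (162, 93), (165, 81), (168, 237), (171, 233), (174, 233), (177, 230), (180, 233), (183, 230), (186, 229), (189, 229), (192, 221), (195, 140), (198, 121), (201, 112), (204, 111), (207, 112), (210, 112), (213, 111), (216, 112), (219, 113), (222, 113), (225, 113), (228, 110), (231, 204), (234, 227)]
```

>>> carry_out(steps=[1.8,0.02,0,1,0,0,0,1.8,0.02,0,2,0,0,0,1.8,0.02,0,2.8,0,0,0,1.8,0.02,0,3.4,0,0,0,1.8,0.02,0,3.8,0,0,0,1.8,0.02,0,4.05,0,0,0,1.8,0.02,0,4.13,0,0,0,1.8,0.02,0,4.13,0,0,0])

```text
clock: 28.25
tcp_pos: [485.8, -54.2, 67.7]
tool_rot: [-180.0, -0.0, -99.4]
contact_force: [0.3, -0.2, -4.9]
width: 23.4
```

```bash
python3 - <<'E'
from h import *
s=st()
E
```

```text
t 28.25 tcp [485.8 -54.2  67.7] rot [-180.    -0.   -99.4] F [ 0.3 -0.2 -4.9] M [ 0.01  0.01 -0.02] w 23.4
j [ -6.4  15.3 -32.7  41.9  -0.  -87. ]
```

>>> carry_out(steps=[1.8,-0.2,-0.04,0,0,0,0,1.8,-0.4,-0.04,0,0,0,0,1.8,-0.6,-0.04,0,0,0,0,1.8,-0.8,-0.04,0,0,0,0,1.8,-1,-0.04,0,0,0,0,1.8,-1.2,-0.04,0,0,0,0,1.8,-1.35,-0.04,0,0,0,0,1.8,-1.5,-0.04,0,0,0,0])

```text
clock: 29.05
tcp_pos: [488.6, -39.8, 67.8]
tool_rot: [-180.0, -0.1, -99.4]
contact_force: [-0.5, -5.0, -0.6]
width: 23.1
```

```bash
python3 - <<'E'
from h import *
s=st(); d=s["tcp_pos"][:2]-[488.2,-42.5]; print("along",d@[.163,.987],"lat",d@[.987,-.163], "F along",s["contact_force"][:2]@[.163,.987])
E
```

```text
t 29.05 tcp [488.6 -39.8  67.8] rot [-1.80e+02 -1.00e-01 -9.94e+01] F [-0.5 -5.  -0.6] M [-1.04  0.2  -0.02] w 23.1
j [ -4.6  15.4 -32.6  42.   -0.1 -85.2]
along 2.763710036390076 lat -0.0241729801062297 F along -5.009514998922854
```

>>> carry_out(steps=[1.8,0,0,0.2,0,0,0,1.8,0,0,0.4,0,0,0,1.8,0,0,0.6,0,0,0,1.8,0,0,0.8,0,0,0,1.8,0,0,1,0,0,0,1.8,0,0,1.2,0,0,0,1.8,0,0,1.4,0,0,0,1.8,0,0,1.5,0,0,0])

```text
clock: 29.85
tcp_pos: [488.4, -39.6, 52.3]
tool_rot: [180.0, -0.0, -99.4]
contact_force: [-1.2, -5.0, -1.3]
width: 23.3
```

```bash
python3 - <<'E'
from h import *
s=st(); d=s["tcp_pos"][:2]-[488.2,-42.5]; print("along",d@[.163,.987],"lat",d@[.987,-.163], "F along",s["contact_force"][:2]@[.163,.987])
E
```

```text
t 29.85 tcp [488.4 -39.6  52.3] rot [180.   -0.  -99.4] F [-1.2 -5.  -1.3] M [-0.99  0.13  0.01] w 23.3
j [ -4.6  16.6 -33.5  40.   -0.  -85.2]
along 2.933610665153897 lat -0.2972814525628043 F along -5.143189500459588
```

>>> carry_out(steps=[1.8,0,0,0.03,0,0,0,1.8,0,0,0.06,0,0,0,1.8,0,0,0.09,0,0,0,1.8,0,0,0.12,0,0,0,1.8,0,0,0.14,0,0,0,1.8,0,0,0.16,0,0,0,1.8,0,0,0.16,0,0,0,1.8,0,0,0.16,0,0,0])

```text
clock: 30.65
tcp_pos: [488.4, -39.6, 50.8]
tool_rot: [180.0, -0.0, -99.4]
contact_force: [-0.8, -5.0, -1.7]
width: 23.1
```

```bash
python3 - <<'E'
from h import *
s=st(); d=s["tcp_pos"][:2]-[488.2,-42.5]; print("along",d@[.163,.987],"lat",d@[.987,-.163], "F along",s["contact_force"][:2]@[.163,.987])
E
```

```text
t 30.65 tcp [488.4 -39.6  50.8] rot [180.   -0.  -99.4] F [-0.8 -5.  -1.7] M [-0.97  0.11 -0.02] w 23.1
j [ -4.6  16.7 -33.6  39.8  -0.  -85.2]
along 2.9366282993643917 lat -0.2939349265578381 F along -5.064307483874885
```

>>> carry_out(steps=[1.8,0,0,0.01,0,0,0,1.8,0,0,0.02,0,0,0,1.8,0,0,0.03,0,0,0,1.8,0,0,0.04,0,0,0,1.8,0,0,0.05,0,0,0,1.8,0,0,0.06,0,0,0,1.8,0,0,0.06,0,0,0,1.8,0,0,0.06,0,0,0])

```text
clock: 31.45
tcp_pos: [488.4, -39.5, 50.8]
tool_rot: [180.0, -0.0, -99.4]
contact_force: [-3.0, -4.8, 5.4]
width: 23.0
```

```bash
python3 - <<'E'
from h import *
s=st()
E
```

```text
t 31.45 tcp [488.4 -39.5  50.8] rot [180.   -0.  -99.4] F [-3.  -4.8  5.4] M [-0.97  0.63 -0.02] w 23.0
j [ -4.6  16.7 -33.6  39.7  -0.  -85.2]
```

>>> carry_out(steps=[1.8,0.04,-0.01,-0.02,0,0,0,1.8,0.08,-0.02,-0.03,0,0,0,1.8,0.12,-0.03,-0.03,0,0,0,1.8,0.16,-0.03,-0.03,0,0,0,1.8,0.2,-0.03,-0.03,0,0,0,1.8,0.24,-0.03,-0.03,0,0,0,1.8,0.27,-0.03,-0.03,0,0,0,1.8,0.27,-0.03,-0.03,0,0,0])

```text
clock: 32.25
tcp_pos: [488.5, -41.8, 50.8]
tool_rot: [-180.0, 0.0, -99.4]
contact_force: [-3.4, 1.4, 4.7]
width: 23.1
```

```bash
cat > a.py <<'E'
from h import *
s=st(); d=s["tcp_pos"][:2]-[488.2,-42.5]; print("along",d@[.163,.987],"lat",d@[.987,-.163], "F along",s["contact_force"][:2]@[.163,.987])
E
python3 a.py
```

```text
t 32.25 tcp [488.5 -41.8  50.8] rot [-180.     0.   -99.4] F [-3.4  1.4  4.7] M [0.16 0.64 0.1 ] w 23.1
j [ -4.9  16.7 -33.5  39.7   0.  -85.6]
along 0.7592564513442591 lat 0.14391815424573762 F along 0.8296824585993512
```

>>> carry_out(steps=[1.8,0.02,0,-0.01,0,0,0,1.8,0.04,0,-0.02,0,0,0,1.8,0.06,0,-0.02,0,0,0,1.8,0.08,0,-0.02,0,0,0,1.8,0.08,0,-0.02,0,0,0,1.8,0.08,0,-0.02,0,0,0,1.8,0.08,0,-0.02,0,0,0,1.8,0.08,0,-0.02,0,0,0])

```text
clock: 33.05
tcp_pos: [488.4, -42.2, 50.8]
tool_rot: [-180.0, 0.1, -99.4]
contact_force: [-1.2, 4.6, 1.2]
width: 23.2
```

```bash
python3 a.py
```

```text
t 33.05 tcp [488.4 -42.2  50.8] rot [-1.80e+02  1.00e-01 -9.94e+01] F [-1.2  4.6  1.2] M [ 1.06  0.2  -0.  ] w 23.2
j [ -5.   16.7 -33.5  39.7   0.1 -85.6]
along 0.3459844378189633 lat 0.18103398448352237 F along 4.325365434827032
```

>>> carry_out(steps=[1.8,-0.04,0,0,0,0,0,1.8,-0.04,0,0,0,0,0,5,-0.04,0,0,0,0,0,5,-0.04,0,0,0,0,0,5,-0.04,0,0,0,0,0,5,-0.04,0,0,0,0,0,5,-0.04,0,0,0,0,0,5,-0.04,0,0,0,0,0])

```text
clock: 33.85
tcp_pos: [488.4, -42.6, 50.9]
tool_rot: [-180.0, -0.0, -99.4]
contact_force: [0.0, -0.7, 0.2]
width: 50.2
```

>>> carry_out(steps=[5,0,0,-1,0,0,0,5,0,0,-3,0,0,0,5,0,0,-5,0,0,0,5,0,0,-7,0,0,0,5,0,0,-9,0,0,0,5,0,0,-9,0,0,0,5,0,0,-9,0,0,0,5,0,0,-9,0,0,0])

```text
clock: 34.65
tcp_pos: [487.7, -42.4, 140.3]
tool_rot: [179.9, -0.0, -99.4]
contact_force: [0.1, -0.0, 0.1]
width: 50.0
```

```bash
python3 - <<'E'
from h import *
s=st(); p=eyes.capture("wrist"); np.savez("w12.npz",frame=p["frame"],camera_matrix=p["camera_matrix"],camera_from_world=p["camera_from_world"])
g=p["frame"].astype(int).sum(2)//3
for X in((472,-66,61),(496,-70,61),(480,-16.5,61),(504,-20,61),(483.3,-67.6,29)): print(X,np.round(proj(p,X,True),1))
a=g[:,285:345]; print([(v,int(g[v,300:308].mean())) for v in range(160,262,2)])
for v in(195,205,240): print(v,g[v,285:345].tolist())
E
```

```text
t 34.65 tcp [487.7 -42.4 140.3] rot [179.9  -0.  -99.4] F [ 0.1 -0.   0.1] M [-0.04 -0.   -0.01] w 50.0
j [ -5.   10.7 -27.6  51.7   0.  -85.6]
(472, -66, 61) [331.6 182.4]
(496, -70, 61) [294.9 182.3]
(480, -16.5, 61) [330.5 251.4]
(504, -20, 61) [296.5 252. ]
(483.3, -67.6, 29) [314.2 173.8]
[(160, 238), (162, 236), (164, 234), (166, 239), (168, 237), (170, 233), (172, 241), (174, 94), (176, 115), (178, 114), (180, 113), (182, 212), (184, 238), (186, 236), (188, 235), (190, 235), (192, 235), (194, 235), (196, 235), (198, 234), (200, 234), (202, 234), (204, 234), (206, 236), (208, 248), (210, 249), (212, 230), (214, 200), (216, 185), (218, 213), (220, 237), (222, 247), (224, 248), (226, 187), (228, 177), (230, 180), (232, 180), (234, 180), (236, 179), (238, 179), (240, 178), (242, 178), (244, 177), (246, 177), (248, 176), (250, 187), (252, 74), (254, 86), (256, 89), (258, 121), (260, 129)]
195 [104, 107, 111, 112, 104, 103, 105, 108, 105, 65, 232, 242, 238, 236, 237, 236, 236, 237, 236, 234, 234, 234, 235, 234, 233, 234, 234, 236, 237, 238, 237, 237, 236, 235, 236, 235, 235, 234, 233, 234, 234, 234, 234, 239, 245, 145, 59, 78, 98, 93, 96, 94, 89, 96, 106, 106, 108, 108, 109, 107]
205 [102, 105, 111, 111, 103, 101, 104, 107, 105, 88, 222, 238, 236, 234, 235, 235, 235, 234, 233, 232, 232, 236, 238, 237, 236, 236, 236, 238, 237, 235, 236, 236, 236, 234, 236, 250, 249, 247, 247, 247, 249, 239, 236, 242, 247, 71, 87, 93, 75, 41, 45, 55, 53, 84, 109, 104, 104, 103, 104, 101]
240 [66, 65, 68, 68, 68, 67, 65, 68, 68, 50, 98, 156, 186, 178, 181, 181, 181, 179, 179, 176, 176, 177, 180, 178, 173, 173, 172, 175, 177, 181, 182, 181, 181, 177, 177, 177, 174, 172, 172, 175, 176, 175, 176, 176, 155, 39, 56, 57, 57, 56, 58, 61, 61, 60, 58, 58, 61, 56, 58, 57]
```

```bash
python3 - <<'E'
from h import *
p=dict(np.load("w12.npz"));g=p["frame"].astype(int).sum(2)//3
print(g[166,285:345].tolist())
json.dump([487.7,-42.4,140.3,-99.4],open("cmd.json","w"))
plan(501,34,140,-54.4);plan(501,34,112,-9.4)
E
```

```text
[94, 98, 100, 97, 92, 93, 94, 94, 91, 75, 237, 247, 240, 239, 240, 239, 239, 239, 239, 240, 239, 239, 240, 239, 239, 239, 239, 239, 239, 239, 239, 240, 239, 240, 239, 240, 239, 239, 239, 239, 240, 240, 239, 239, 239, 243, 254, 173, 81, 91, 96, 95, 94, 93, 93, 92, 94, 96, 94, 93]
shift cm [-7.755, -0.064, 0.03] turn z -45.0 rows>= 6
shift cm [0.0, 0.0, 2.8] turn z -45.0 rows>= 6
```

>>> carry_out(steps=[5,-2,0,0,0,0,-7,5,-4,0,0,0,0,-14,5,-6,-0.06,0.03,0,0,-21,5,-7.75,-0.06,0.03,0,0,-28,5,-7.75,-0.06,0.03,0,0,-35,5,-7.75,-0.06,0.03,0,0,-42,5,-7.75,-0.06,0.03,0,0,-45,5,-7.75,-0.06,0.03,0,0,-45])

```text
clock: 35.5
tcp_pos: [500.8, 33.9, 139.7]
tool_rot: [179.9, 0.1, -54.4]
contact_force: [0.1, -0.7, -0.3]
width: 49.9
```

>>> carry_out(steps=[5,0,0,0,0,0,-8,5,0,0,0,0,0,-16,5,0,0,0.7,0,0,-24,5,0,0,1.4,0,0,-32,5,0,0,2.1,0,0,-40,5,0,0,2.5,0,0,-45,5,0,0,2.8,0,0,-45,5,0,0,2.8,0,0,-45])

```text
clock: 36.3
tcp_pos: [500.9, 33.8, 111.9]
tool_rot: [180.0, 0.1, -9.5]
contact_force: [-1.3, -0.2, -0.3]
width: 49.8
```

```bash
python3 - <<'E'
from h import *
s=st(); p=eyes.capture("wrist"); np.savez("w13.npz",frame=p["frame"],camera_matrix=p["camera_matrix"],camera_from_world=p["camera_from_world"])
save(p,"w13.png",(230,120,490,315),3)
E
```

```text
t 36.30 tcp [500.9  33.8 111.9] rot [ 1.8e+02  1.0e-01 -9.5e+00] F [-1.3 -0.2 -0.3] M [-0.06  0.02  0.01] w 49.8
j [   3.9   13.7  -28.1   48.4   -0.  -166.6]
```

View pics/w13.png

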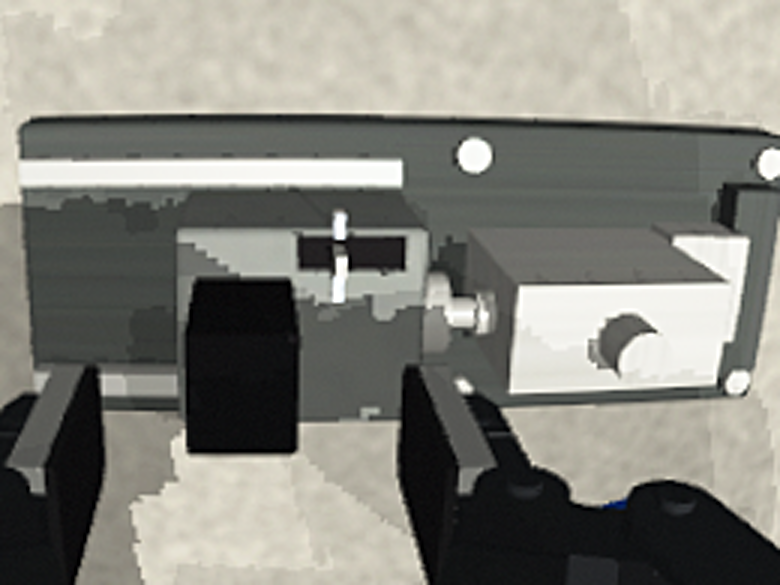

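The spacer stands square against the anvil. The pointer at (342,263) is in line with the bars at (340,225) and (337,290), allowing for the expected 4 px of parallax. The gripper touches nothing.

```bash
python3 -c "
from h import *
print(ticket.sign_off())"
```

```text
the job is handed in; nothing more can be done
None
```

The job is done and handed in at about 36 s of the 72 s limit. I slid the head until the pointer stood at the zero mark, then let go. The master went into its wooden case, and the spacer now stands in its place. I held the spacer above the anvil, pushed the plunger back at about 5 N, lowered it onto the plate and eased it against the anvil.

What the last checks showed:
- **Zero:** with the spacer loaded, the pointer lines up with the bars to within about 0.2 mm after correcting for parallax. Right after zeroing, my readings ran from about 0 to 0.2 mm past the mark, depending on the assumed pointer height.
- **Spacer seating:** the gap to the anvil looks the same as the master's did, to about 0.3 mm. It sits about 0.5 mm off centre towards +x, and I left it there.
- **Master in the case:** I lowered it centred over the case floor and felt it touch down. After release I checked it only with the scene detector, which found a master-shaped block in the case. I did not take a close look, and the top-camera detector did not report it.
- **Grasp heights:** I reached for the spacer 4–5 mm higher than planned, because I read the arm's position before it had settled. I corrected for this in the later heights, and contact with the plate came where predicted.
- **Forces:** the force readings after each move, at most about 14 N, were well below the limits.

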